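# Set the track gap of a laboratory peristaltic pump with its knurled wheel and lock it

## Robot

A 6-joint arm with a two-finger parallel gripper is mounted at the origin on the work surface. World frame = base frame: x ahead of the robot, y to its left, z up, the work surface at z = 0. Lengths are in m, angles in rad, forces in N, time in s.
With the tool pointing down it reaches from about 0.325 to 0.85 m from the base axis. Payload 15.5 kg.
Tool frame: the origin (TCP) lies midway between the tips of the shut fingers; the grasp point (between the pads) lies 19 mm behind it; z points along the fingers, y is the direction in which the jaws open and shut (so a half turn about z gives the same grasp; the last joint's range is limited). The gripper opens to 91 mm and grips with 3 to 60 N. Pads are 32 mm wide; open, the fingers measure 118 mm over their backs; the gripper's body (76 mm by 178 mm) begins 60 mm behind the grasp point.
Start: joints at [-1.232, 0.494, 1.345, -0, 1.302, -0.096], TCP at [0.263, -0.567, 0.214] pointing down, gripper open.
Joint ranges: [-2.91, 2.91], [-0.82, 2.16], [0.22, 2.67], [-1.22, 4.37], [0.12, 2.79], [-3.08, 3.08]. Speed limits (rad/s): [1.89, 1.89, 2.57, 3.01, 3.01, 3.01].

## Interface

Orientations are given as [roll, pitch, yaw] about the fixed x, y, z axes, in that order (R = Rz(yaw) Ry(pitch) Rx(roll)).
In Python, from plant import bot, cams gives the robot as it stands.
- The arm moves only by the tool move_arm, never from a script. Its argument "increments" is one flat list of numbers, 7 for each row, row after row: the shift along the tool's x, y, z in units of 40 mm (1.0 is 40 mm), then the turn, a rotation vector about the tool's x, y, z in units of 5 degrees (1.0 is 5 degrees), then the closure, from 0 (fully open) to 1 (shut). A call has 1 to 12 rows; each row is the pose to reach, as a shift and turn from the pose commanded when the call began, along the tool's axes at that moment; what a row does not reach only later rows make up. A row lasts 1/10 s, in which the tool goes at most 50 mm and 8.59 degrees, less where a joint would pass 70% of its speed; a pose out of reach is approached as far as the arm can. A call with a gripper value outside its range is refused whole. The fingers move at their own pace and stop on an object; "newtons" is the grip in N (left out, the last holds). Time passes only in rows, so rows that repeat a pose let the fingers close. It gives the time, the measured TCP pose, the force and the opening at its end, in the units of the state.
- bot.observe(): the state, without advancing time (a new reading comes with each control period).
- cams.get_image(name): name is "side" or "top"; returns a dict with "img" (480x640x3 uint8, red, green, blue), "fx", "fy", "cx", "cy" (pixels), "eye" and "rotation" of the camera in the world. Camera axes: x right, y up, looking along -z (the intrinsics and any distortion apply to the point x, -y, -z); pixel columns grow to the right and rows downward; lengths in m; the calibration is good to about 2 mm. A picture is of the moment at which its call begins. There is no depth.
- bot.sign_off(): hands the job in, once; it reports no verdict.
The state is a dict: "time": time; "joint_pos": joint angles; "qvel": joint speeds; "joint_torque": joint torques, N m; "position": TCP position; "tcp_rot": TCP orientation; "contact_force": force on the tool from outside, world axes, zero at the start; "torque": the same for the moment, N m; "finger_gap": finger opening in m.
Only numpy, scipy, OpenCV 4.12 (cv2) and the standard library are available. Lean on these libraries where they do the work, as an engineer would, in place of code of your own. Each camera call takes 0.05 s, during which the arm holds its last target.

## Task

Set the pump head for the next tube: with a light fingertip, not a grip, roll the knurled wheel in the pump's deck so that the track closes in on the rollers, until the track's pointer stands level with the pointer of the gauge rider on the scale. Then push the lock lever with the finger all the way round (clockwise from above) to its stop, take the hand away, and leave the setting on the mark. Do not push the track or the gauge rider themselves, and leave everything standing on the pump and the bench where it is.

Things in the scene. Friction and masses are not known exactly. Their poses are not given: they have to be found in the camera images.
- pump: white bench-top peristaltic pump, 200 (x) x 320 (y) x 100 mm, fixed; origin under its centre, on the bench. x: away from its front panel, y: along its length, z: up. On its flat deck (z = 100), from -y to +y: four-roller rotor (axis y = -75, 38 high), movable track, fixed bearing block (y 50 to 72, x -68 to 68, 28 high), knurled wheel (y = 115). Scale and gauge rider: deck edge at -x
- wheel: knurled steel wheel, radius 30 mm, 24 mm wide; origin at its centre, 10 mm below the deck, axis fixed, parallel to pump x. Crest rolled towards pump -y (the rotor) closes the track the same way, towards +y opens it: 5 mm of track per rad, 1 mm per 6 mm of rim. Turns easily (about 1.2 N at the rim), stays where left; stops 5.2 rad apart, outside the settings used. Over 50 N from the fingers is too hard
- track: movable aluminium track shoe, 116 mm (x) wide, top 34 mm above the deck, hollow face towards the rotor (-y); slides along pump y, moved by the wheel only, not to be pushed. Origin on the deck near the rotor axis
- track_pointer (a point): tip of the dark pointer on the track's -x side, 22 mm above the deck; moves with the track along pump y. It starts 7 to 22 mm on the +y side of the gauge mark
- gauge_mark (a point): tip of the pointer on the steel gauge rider (18 x 12 mm block with a small knob, on the white scale), axes as the pump's, 2 mm in x from the line on which the track pointer travels, same height. The setting is right when both tips have the same pump y. The rider is clamped at a different place each time; not to be moved
- lock (a joint): lock lever angle, rad: 0 to 0.35 at the start (unlocked; at 0 the arm points 60 degrees from pump +x towards +y), grows clockwise seen from above to the stop at 1.5 (locked, arm 26 degrees from pump +x towards -y). About 1 N at the ball turns it; it stays where it is left
- lock_pivot (a point): on the lever's vertical axis (fixed), at the height of the lever's arm, 44 mm above the deck
- lock_ball (a point): centre of the black ball, 18 mm across, on the end of the lever, 60 mm from the pivot axis, 44 mm above the deck. Between lies a rod 9 mm thick at nearly the same height, clear of the bearing block by 9 mm and of the deck by 38 mm
- roller: spare pump roller, plain white plastic cylinder 22 mm across, 24 mm tall, standing loose on the pump's deck, on the -x side of the wheel, 68 to 82 mm from its middle; origin under its centre. Leave alone
- dropper: amber dropper bottle with rubber bulb, 28 mm across, 81 mm tall, standing loose on the pump's deck beside the rotor, on its -x side; origin under its centre. Leave alone
- dish: white porcelain evaporating dish, 84 mm across, 32 mm tall, on the bench behind the pump; origin under its centre. Leave alone
- beaker: glass beaker, 68 mm across, 95 mm tall, on the bench; origin under its centre. Leave alone
- flask: corked conical flask, 82 mm across, 132 mm tall, on the bench; origin under its centre. Leave alone
- reagent: amber reagent bottle with a black cap, 56 mm across, 115 mm tall, on the bench; origin under its centre. Leave alone
- spatula: flat steel lab spatula, 190 mm long, 12 mm wide, 4 mm thick, lying on the bench; origin at its middle. Leave alone
- wheel_crest (a point): fixed point at the top of the wheel, mid-width, 20 mm above the deck; axes as the pump's. The wheel stands in a slot between two black cheeks, 10 mm high. A shut fingertip pressed lightly down here (3 to 15 N) and drawn along pump y carries the wheel with it; takes several strokes. The smooth side plates (56 mm across, 1.5 mm proud of the wheel's sides) are not to be gripped

How it is judged:
By the outcome, as a careful person would: the job done as asked, in the order asked, and still so for the second after the job is handed in, with the robot touching nothing.
It also fails if it takes over 61 s, if anything falls off the work surface, if the arm or the gripper's body presses on something with over 40 N, if the wrist force passes 120 N, or if a joint passes its speed limit or range.

## Working session

There is one attempt and no reset: what is moved stays moved. The work goes in short steps, Python scripts to look and compute and a tool call to move; the robot and the scene stay as the last step left them, time stands still between calls to the robot, and variables do not carry over. Pictures are saved under pics/ and viewed, and the job is handed in when it is done.

Besides the shell and the picture viewer there is one more tool, called after "Request:" as name(argument=value, ...) on one line, values as JSON. move_arm: Moves the arm, as the interface text tells. Its arguments: {"type":"object","properties":{"increments":{"type":"array"},"newtons":{"type":"number"}},"required":["increments"]}

```bash
ls; mkdir -p pics; cat > h.py <<'E'
import numpy as np, cv2
from plant import bot, cams
def snap(n,f):
    d=cams.get_image(n); cv2.imwrite('pics/'+f+'.png',cv2.cvtColor(d['img'],cv2.COLOR_RGB2BGR)); np.save('pics/'+f+'.npy',d,allow_pickle=True); return d
def load(f): return np.load('pics/'+f+'.npy',allow_pickle=True).item()
E
python3 - <<'E'
from h import *
for n in('side','top'):
    d=snap(n,n+'0'); print({k:(v if k!='img' else v.shape) for k,v in d.items()})
print(bot.observe())
E
```

```text
pics
{'img': (480, 640, 3), 'fx': 544.4414543852499, 'fy': 544.4414543852499, 'cx': 318.98447811827435, 'cy': 230.29387168938317, 'eye': array([0.1847593 , 0.54908371, 0.81500575]), 'rotation': array([ 0.76813561, -0.01212733, -2.51249711])}
{'img': (480, 640, 3), 'fx': 534.3219153801283, 'fy': 534.3219153801283, 'cx': 323.3224657004539, 'cy': 233.94644049220503, 'eye': array([ 0.4050413 , -0.00496564,  1.1377554 ]), 'rotation': array([ 0.13604398,  0.01904302, -1.54288933])}
{'time': 0.1, 'joint_pos': array([-1.23250977e+00,  4.94121917e-01,  1.34605073e+00,  9.07541841e-06,
        1.30251244e+00, -9.54773174e-02]), 'qvel': array([-0.00164189,  0.00024721, -0.00090411,  0.00093317,  0.00266522,
       -0.00050999]), 'joint_torque': array([ 1.61042826e-03, -8.80238414e+01, -3.82541478e+01,  7.08303298e-02,
        4.83465940e-02, -4.44360410e-06]), 'position': array([ 0.26258693, -0.56679103,  0.2134036 ]), 'tcp_rot': array([-3.14050603e+00, -1.12852442e-04,  4.33761399e-01]), 'contact_force': array([ 0.03469341, -0.8044822 ,  0.0162864 ]), 'torque': array([-0.02522956,  0.06125943, -0.03074563]), 'finger_gap': 0.09127188009187175}
```

View pics/side0.png

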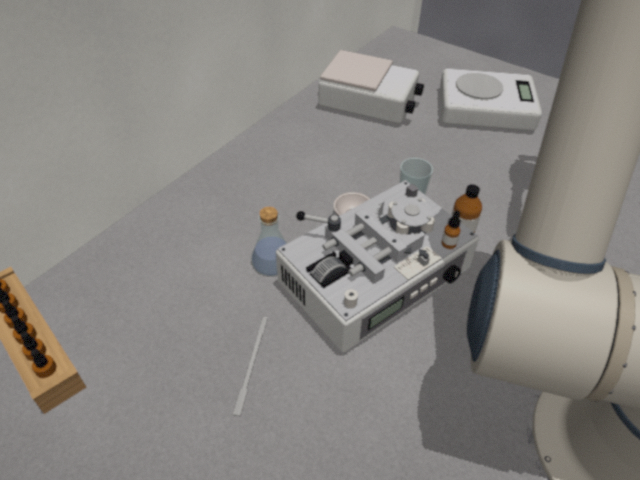

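View pics/top0.png

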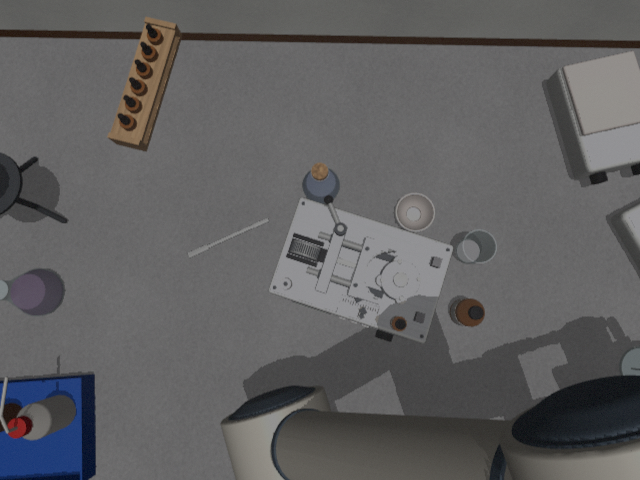

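```bash
python3 - <<'E'
from h import *
a=load('top0')['img'][180:350,255:465]; cv2.imwrite('pics/t0z.png',cv2.cvtColor(cv2.resize(a,None,fx=3.5,fy=3.5,interpolation=cv2.INTER_CUBIC),cv2.COLOR_RGB2BGR))
a=load('side0')['img'][170:355,270:490]; cv2.imwrite('pics/s0z.png',cv2.cvtColor(cv2.resize(a,None,fx=3.2,fy=3.2,interpolation=cv2.INTER_CUBIC),cv2.COLOR_RGB2BGR))
E
```

```text
(no output)
```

View pics/t0z.png

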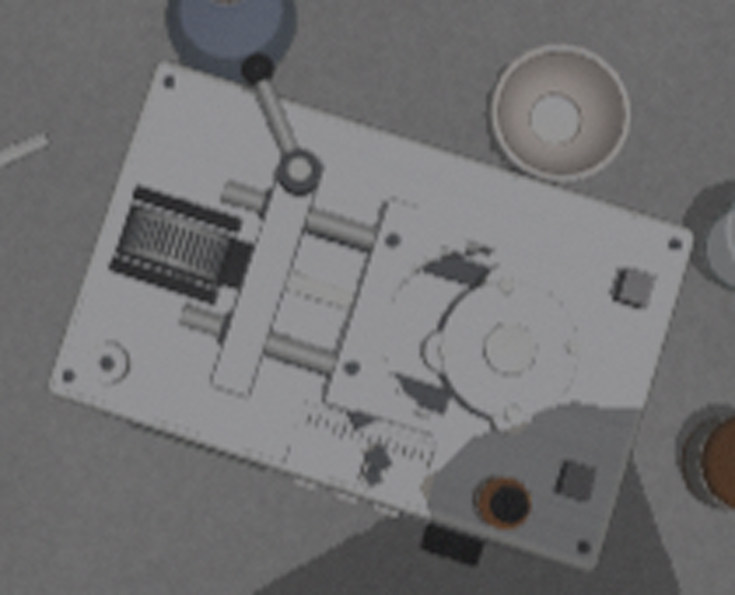

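View pics/s0z.png

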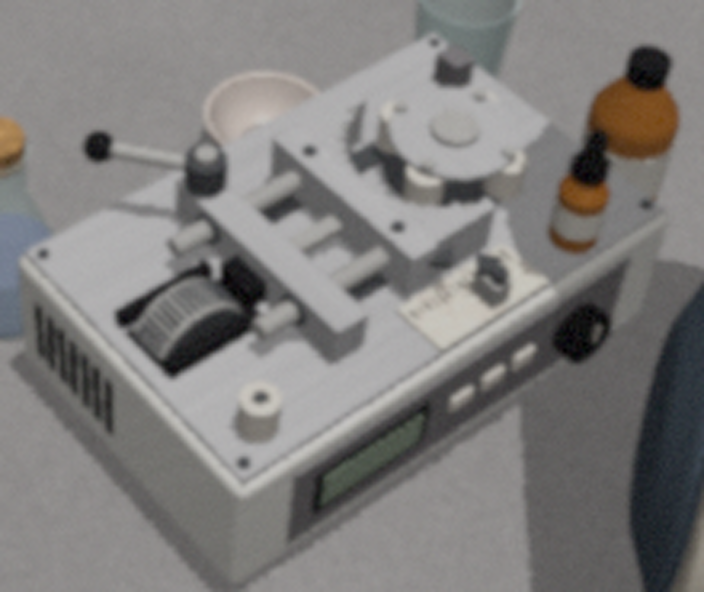

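```bash
cat >> h.py <<'E'
from scipy.spatial.transform import Rotation as Rn
def ray(d,u,v):
    R=Rn.from_euler('xyz',d['rotation']).as_matrix()
    return d['eye'], R@np.array([(u-d['cx'])/d['fx'],-(v-d['cy'])/d['fy'],-1.])
def onz(d,u,v,z):
    e,r=ray(d,u,v); return e+r*(z-e[2])/r[2]
def proj(d,p):
    R=Rn.from_euler('xyz',d['rotation']).as_matrix(); q=R.T@(np.asarray(p,float)-d['eye'])
    return np.array([d['cx']-d['fx']*q[0]/q[2], d['cy']+d['fy']*q[1]/q[2]])
E
python3 - <<'E'
from h import *
t=load('top0'); s=load('side0')
T=lambda a:(a[0]/3.5+255,a[1]/3.5+180); S=lambda a:(a[0]/3.2+270,a[1]/3.2+170)
# pixel centre offset of resize ~ -0.35
tc=[onz(t,*T(p),.1)[:2] for p in[(160,62),(690,230),(592,568),(52,388)]]
sc=[onz(s,*S(p),.1)[:2] for p in[(22,258),(240,490),(664,208),(432,36)]]
print(np.round(tc,4)); print(np.round(sc,4))
print([np.linalg.norm(tc[i]-tc[(i+1)%4]) for i in range(4)])
print([np.linalg.norm(sc[i]-sc[(i+1)%4]) for i in range(4)])
# screws
E
```

```text
[[ 0.6178  0.0655]
 [ 0.5298 -0.2325]
 [ 0.3436 -0.1787]
 [ 0.4327  0.1192]]
[[ 0.6144  0.07  ]
 [ 0.4323  0.1248]
 [ 0.3459 -0.1774]
 [ 0.5264 -0.2283]]
[np.float64(0.3107887654135027), np.float64(0.1938096670634479), np.float64(0.3108907844483633), np.float64(0.1926703083761678)]
[np.float64(0.19009878152923168), np.float64(0.3143101453302655), np.float64(0.18748945461613473), np.float64(0.3110489741498679)]
```

```bash
python3 - <<'E'
from h import *
t=load('top0'); s=load('side0')
T=lambda a:((a[0]+.5)/3.5-.5+255,(a[1]+.5)/3.5-.5+180); S=lambda a:((a[0]+.5)/3.2-.5+270,(a[1]+.5)/3.2-.5+170)
def fit(P):
    # order: (+x,+y),(+x,-y),(-x,-y),(-x,+y)
    P=np.array(P); c=P.mean(0); vy=(P[0]+P[3]-P[1]-P[2]); vx=(P[0]+P[1]-P[2]-P[3])
    a1=np.arctan2(-vy[0],vy[1]); a2=np.arctan2(vx[1],vx[0]); print(np.round(c,4),a1,a2,np.linalg.norm(vy)/2,np.linalg.norm(vx)/2); return c,(a1*1.6+a2)/2.6
f=lambda d,F,L:fit([onz(d,*F(p),.1)[:2] for p in L])
f(t,T,[(160,62),(690,230),(592,568),(52,388)])
f(t,T,[(168,82),(675,243),(583,547),(68,376)])
f(s,S,[(22,258),(432,36),(664,208),(240,490)])
f(s,S,[(43,254),(434,42),(647,204),(244,463)])
# using combined pose, predict points in both images
yaw=-.288;c=np.array([.4805,-.055])
def W(x,y,z): 
    return np.array([c[0]+x*np.cos(yaw)-y*np.sin(yaw),c[1]+x*np.sin(yaw)+y*np.cos(yaw),z])
ti=cv2.imread('pics/t0z.png');si=cv2.imread('pics/s0z.png')
pts=[(0,115,.12),(0,-75,.138),(68,50,.128),(-68,50,.128),(68,72,.128),(-68,72,.128),(100,160,.1),(100,-160,.1),(-100,-160,.1),(-100,160,.1),(68,61,.144)]
for x,y,z in pts:
    w=W(x/1e3,y/1e3,z)
    u=proj(t,w);u=(u+.5-[255,180])*3.5-.5;cv2.circle(ti,tuple(int(round(q)) for q in u),2,(0,0,255),-1)
    u=proj(s,w);u=(u+.5-[270,170])*3.2-.5;cv2.circle(si,tuple(int(round(q)) for q in u),2,(0,0,255),-1)
cv2.imwrite('pics/t0m.png',ti);cv2.imwrite('pics/s0m.png',si)
E
```

```text
[ 0.4816 -0.0559] -0.2890406509497217 -0.2815998240719105 0.310887027965056 0.19327035467623402
[ 0.4814 -0.056 ] -0.28872002790330376 -0.29134743335516206 0.29690798704352506 0.17460837339261184
[ 0.4807 -0.0531] -0.2821855774750277 -0.2837754182693881 0.3128704477156299 0.18900297618926362
[ 0.482  -0.0572] -0.2880724299720524 -0.2879678950465295 0.2973445184188404 0.17472079363728468
```

View pics/t0m.png

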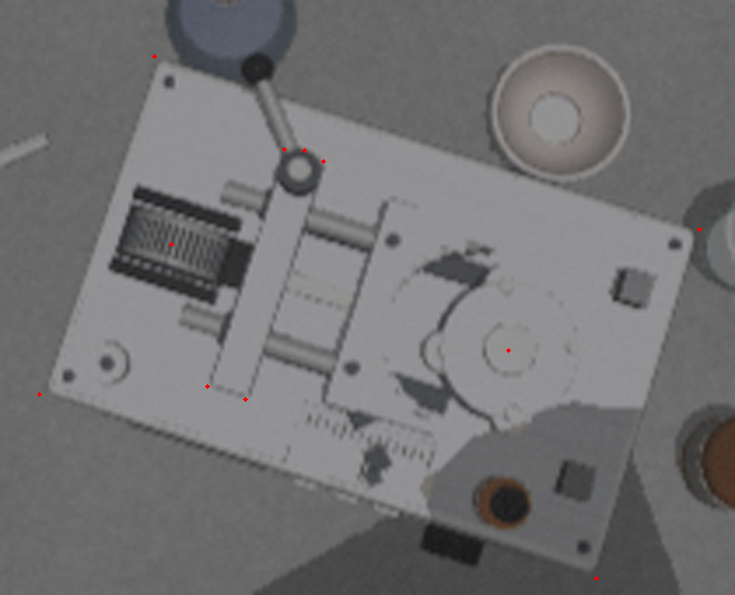

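View pics/s0m.png

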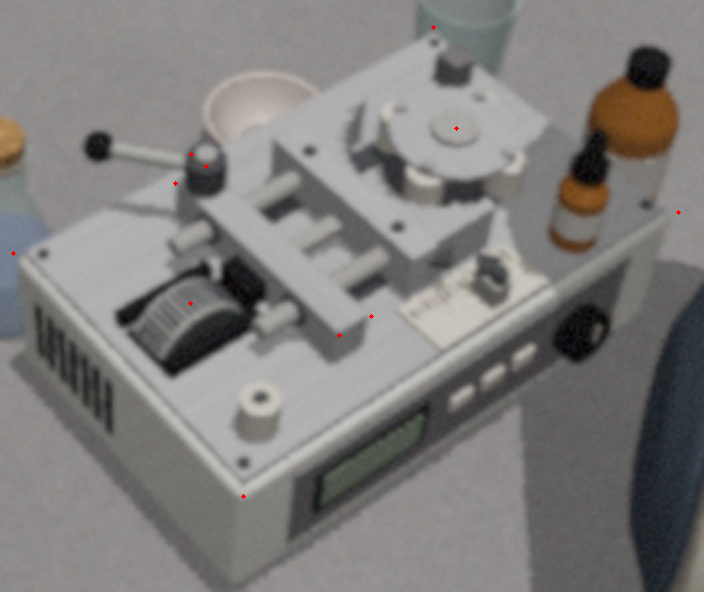

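```bash
python3 - <<'E'
from h import *
a=load('top0')['img'][288:328,335:387]; b=load('side0')['img'][238:278,390:442]
o=[cv2.resize(x,None,fx=14,fy=14,interpolation=cv2.INTER_CUBIC) for x in (a,b)]
for n,x in zip('ts',o): cv2.imwrite('pics/z%s0.png'%n,cv2.cvtColor(np.clip(x*1.6,0,255).astype(np.uint8) if n=='t' else x,cv2.COLOR_RGB2BGR))
E
```

```text
(no output)
```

View pics/zt0.png

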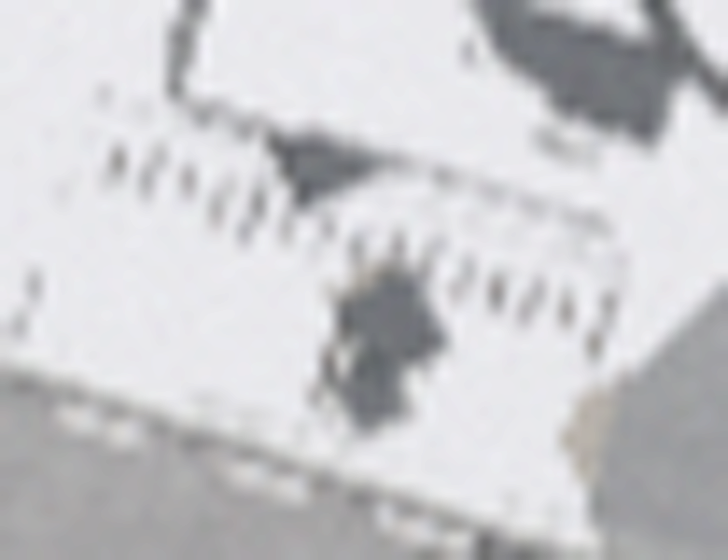

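View pics/zs0.png

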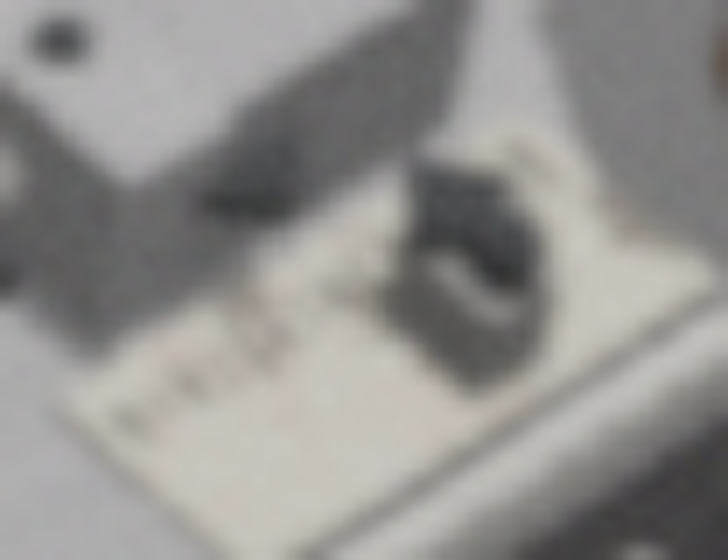

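```bash
python3 - <<'E'
from h import *
ims=[cams.get_image('top')['img'].astype(float) for _ in range(6)]
m=np.mean(ims,0); np.save('pics/tavg0.npy',m)
a=m[288:328,335:387]; print(a.min(),a.max(),np.std(np.array(ims)[:,300,360],0))
x=cv2.resize(a,None,fx=14,fy=14,interpolation=cv2.INTER_CUBIC); x=np.clip((x-40)*255/170,0,255)
cv2.imwrite('pics/zt1.png',cv2.cvtColor(x.astype(np.uint8),cv2.COLOR_RGB2BGR))
print(a[:,:,1].astype(int)[8:32,16:34])
E
```

```text
60.833333333333336 149.16666666666666 [0.5        0.47140452 0.47140452]
[[119 117 120 133 145 143 138 146 145 145 145 145 144 146 146 145 145 145]
 [126 103 119  94 113 111 105 119 135 137 146 145 145 145 145 145 146 145]
 [139 134 132  78  69  72  73  79 102 107 123 134 137 145 145 145 146 145]
 [145 144 139 119  66  73  73  73  73  75  86 101 108 124 135 137 145 145]
 [136 143 133 126  78  73  74  72  72  78 102 123 126 129 133 112 125 135]
 [127 140 115 134 120  65  73  78 102 124 133 141 145 145 142 127 129 135]
 [138 137  96 143 126  78 102 125 135 145 145 141 146 144 139 141 145 143]
 [143 129 111 142 122 126 129 123 146 145 145 145 145 144 140 141 144 139]
 [141 115 138 140 117 144 140 115 143 133 136 142 127 145 143 135 145 141]
 [142 132 145 143 130 142 134 137 139 109 137 139 108 143 131 127 145 145]
 [145 144 145 146 145 143 137 145 140 111 127 116 103 132 114 137 141 127]
 [145 145 144 145 145 146 145 145 140 114 107  81  86 101 108 145 140 118]
 [145 145 146 145 144 145 143 129 123  99  89  72  72  80 113 142 123 126]
 [144 145 145 145 145 145 143 126  89  80  73  73  73  78 106 142 129 137]
 [144 145 145 145 145 145 145 137  75  73  72  73  72  73  86 132 145 145]
 [145 146 145 145 145 144 145 137  76  72  72  73  73  72  76 106 144 145]
 [145 145 145 145 144 145 141 118  96  92  72  72  72  72  72  90 138 144]
 [144 145 145 145 145 144 137  91 124  84  64  66  73  76  92 125 139 145]
 [146 145 145 145 145 146 137  80 114  69  67  67  87 120 120 144 145 145]
 [145 145 145 144 145 141 118  91  82  74  72  73  95 141 138 145 145 145]
 [141 144 145 145 145 139 111 124  93  73  72  72  87 127 145 145 145 145]
 [141 133 135 142 145 142 132 127 118  82  74  79  94 123 145 145 145 144]
 [140 133 137 142 143 135 139 133 135 102  92 118 127 138 145 145 145 144]
 [114 118 127 141 143 137 142 143 132 128 129 142 144 145 145 144 145 144]]
```

View pics/zt1.png

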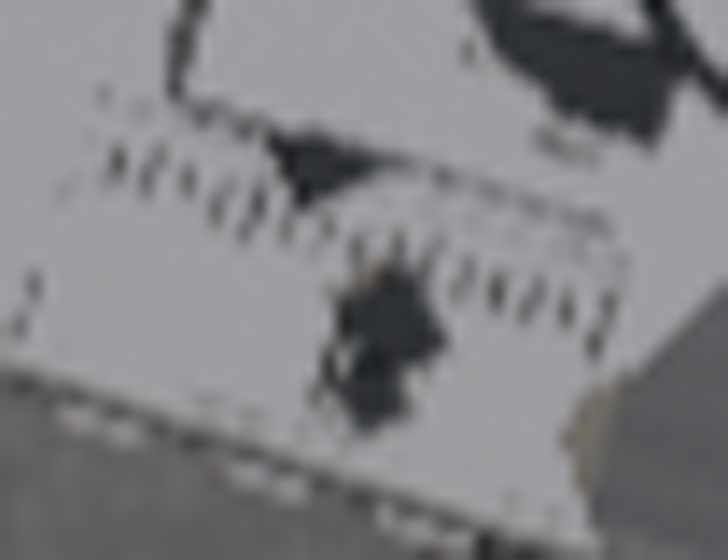

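```bash
cat >> h.py <<'E'
yaw=-.2885;c=np.array([.4817,-.0562])
def W(x,y,z): # pump mm,z world m
    x=x/1e3;y=y/1e3
    return np.array([c[0]+x*np.cos(yaw)-y*np.sin(yaw),c[1]+x*np.sin(yaw)+y*np.cos(yaw),z])
def P(w):
    d=np.asarray(w)[:2]-c; return 1e3*np.array([d[0]*np.cos(yaw)+d[1]*np.sin(yaw),-d[0]*np.sin(yaw)+d[1]*np.cos(yaw)])
def rect(d,img,x0,x1,y0,y1,z,k):
    # output: cols = pump -y to right ; rows = pump x up
    H,_=cv2.findHomography(np.float32([proj(d,W(x,y,z)) for x,y in((x1,y1),(x1,y0),(x0,y0),(x0,y1))]),np.float32([(0,0),((y1-y0)*k,0),((y1-y0)*k,(x1-x0)*k),(0,(x1-x0)*k)]))
    return cv2.warpPerspective(img,H,(int((y1-y0)*k),int((x1-x0)*k)),flags=cv2.INTER_CUBIC)
E
python3 - <<'E'
from h import *
t=load('top0');s=load('side0');m=np.load('pics/tavg0.npy')
k=8
a=rect(t,m.astype(np.float32),-95,-50,-45,35,.122,k); a=np.clip((a-50)*255/100,0,255)
b=rect(s,s['img'].astype(np.float32),-95,-50,-45,35,.122,k)
for n,x in(('t',a),('s',b)):
    x=cv2.cvtColor(np.clip(x,0,255).astype(np.uint8),cv2.COLOR_RGB2BGR)
    for y in range(-40,36,10):
        cv2.line(x,(int((35-y)*k),0),(int((35-y)*k),12 if y else 30),(0,0,255),2)
    for xx in range(-90,-50,10):
        cv2.line(x,(0,int((-50-xx)*k)),(12,int((-50-xx)*k)),(0,0,255),2)
    cv2.imwrite('pics/r%s0.png'%n,x)
E
```

```text
(no output)
```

View pics/rt0.png

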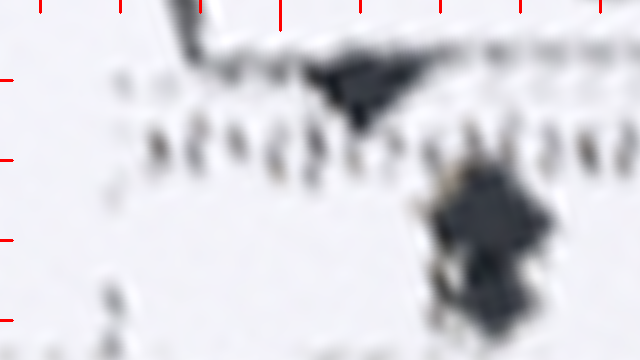

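View pics/rs0.png

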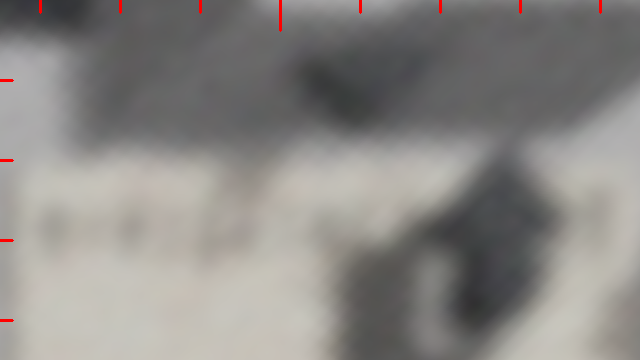

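```bash
cat >> h.py <<'E'
def inc(target, yw=yaw+np.pi/2, o=None):
    o=o or bot.observe(); R=Rn.from_euler('xyz',o['tcp_rot']); 
    d=R.inv().apply(np.asarray(target)-o['position'])/.04
    r=(R.inv()*Rn.from_euler('xyz',[np.pi,0,yw])).as_rotvec(degrees=True)/5
    print('pos',np.round(o['position'],4),'rot',np.round(o['tcp_rot'],4),'inc',np.round(d,3),np.round(r,3))
def st():
    o=bot.observe(); print('t',round(o['time'],2),'pump',np.round(P(o['position']),2),'z',round(o['position'][2],4),'rot',np.round(o['tcp_rot'],4),'F',np.round(o['contact_force'],2),'gap',round(o['finger_gap'],4))
E
python3 - <<'E'
from h import *
t=load('top0');s=load('side0')
print('crest',W(0,115,.12))
inc(W(0,125,.17))
T=lambda a:((a[0]+.5)/3.5-.5+255,(a[1]+.5)/3.5-.5+180); S=lambda a:((a[0]+.5)/3.2-.5+270,(a[1]+.5)/3.2-.5+170)
print('ball',P(onz(t,*T((258,67)),.144)),P(onz(s,*S((98,147)),.144)))
print('pivot',P(onz(t,*T((299,172)),.15)),P(onz(s,*S((207,152)),.155)))
print('flask top',P(onz(t,320,171,.132)),P(onz(s,268.5,213,.132)))
print('roller',P(onz(t,*T((110,362)),.124)),'dropper top',P(onz(t,*T((507,503)),.181)))
st()
E
```

```text
crest [0.51441917 0.05404725 0.12      ]
pos [ 0.2627 -0.5671  0.2138] rot [-3.1414 -0.      0.4338] inc [ 12.402 -11.631   1.098] [-2.000e-03 -1.000e-03 -9.723e+00]
ball [102.18049733  99.47292978] [101.22917034  99.85506521]
pivot [53.50549984 60.53397631] [53.8166863  61.48600119]
flask top [151.48603541 132.64731772] [150.71343251 134.61128582]
roller [-73.19911585 126.74302972] dropper top [-78.95048389 -91.83049008]
t 0.4 pump [ -64.64 -552.06] z 0.2138 rot [-3.1414 -0.      0.4338] F [-0.47 -0.43 -0.11] gap 0.0909
```

Request:
move_arm(increments=[12.4,-11.63,0,0,0,-9.72,1,12.4,-11.63,0,0,0,-9.72,1,12.4,-11.63,0,0,0,-9.72,1,12.4,-11.63,0,0,0,-9.72,1,12.4,-11.63,0,0,0,-9.72,1,12.4,-11.63,0,0,0,-9.72,1,12.4,-11.63,0,0,0,-9.72,1,12.4,-11.63,0,0,0,-9.72,1,12.4,-11.63,0,0,0,-9.72,1,12.4,-11.63,0,0,0,-9.72,1,12.4,-11.63,0,0,0,-9.72,1,12.4,-11.63,0,0,0,-9.72,1], newtons=20)

```text
time: 1.6
position: [0.4878, -0.0086, 0.2142]
tcp_rot: [3.141, -0.0, 1.282]
contact_force: [0.7, -0.9, 0.4]
finger_gap: 0.0007
```

```bash
python3 - <<'E'
from h import *
st(); inc(W(0,125,.16))
E
```

```text
t 1.6 pump [-7.71 47.34] z 0.2142 rot [ 3.1409e+00 -1.0000e-04  1.2821e+00] F [ 0.7  -0.94  0.36] gap 0.0007
pos [ 0.4878 -0.0086  0.2142] rot [ 3.1409e+00 -1.0000e-04  1.2821e+00] inc [1.941 0.191 1.355] [ 0.008 -0.001 -0.003]
```

Request:
move_arm(increments=[1.0,0.1,0,0,0,0,1,1.94,0.19,0.5,0,0,0,1,1.94,0.19,1.35,0,0,0,1,1.94,0.19,1.35,0,0,0,1,1.94,0.19,1.35,0,0,0,1])

```text
time: 2.1
position: [0.5163, 0.0612, 0.1602]
tcp_rot: [-3.14, 0.001, 1.282]
contact_force: [-0.2, 0.6, 0.1]
finger_gap: 0.0001
```

```bash
python3 - <<'E'
from h import *
st(); inc(W(0,125,.125))
a=snap('side','side1')['img'][150:330,250:470]
cv2.imwrite('pics/s1z.png',cv2.cvtColor(cv2.resize(a,None,fx=3.2,fy=3.2,interpolation=cv2.INTER_CUBIC),cv2.COLOR_RGB2BGR))
E
```

```text
t 2.1 pump [ -0.24 122.4 ] z 0.1602 rot [-3.1403e+00  5.0000e-04  1.2820e+00] F [-0.17  0.56  0.07] gap 0.0001
pos [0.5163 0.0612 0.1602] rot [-3.1403e+00  5.0000e-04  1.2820e+00] inc [0.066 0.007 0.881] [-0.015  0.006 -0.004]
```

View pics/s1z.png

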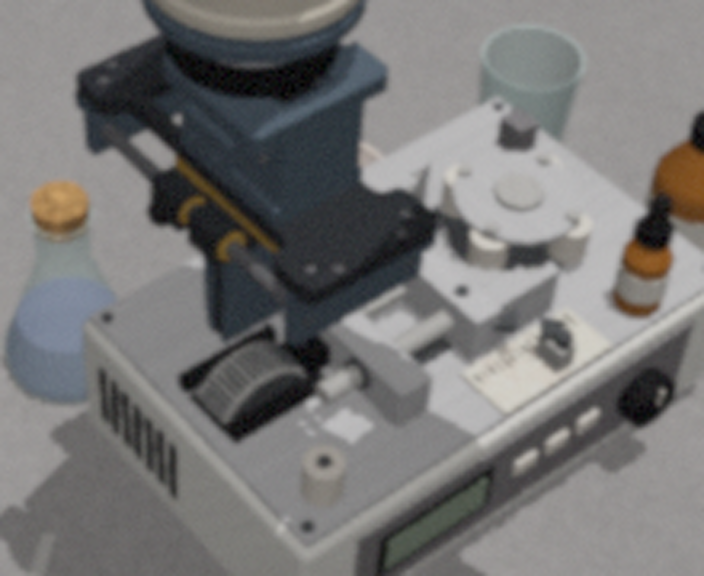

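Request:
move_arm(increments=[0.1,0,0.4,0,0,0,1,0.1,0,0.8,0,0,0,1,0.1,0,0.85,0,0,0,1,0.1,0,0.85,0,0,0,1])

```text
time: 2.55
position: [0.5182, 0.0648, 0.127]
tcp_rot: [3.141, -0.0, 1.281]
contact_force: [0.7, 0.2, -0.1]
finger_gap: 0.0006
```

```bash
python3 - <<'E'
from h import *
st(); st(); inc(W(0,127,.12))
E
```

```text
t 2.55 pump [  0.56 126.33] z 0.127 rot [ 3.1408e+00 -2.0000e-04  1.2811e+00] F [ 0.69  0.17 -0.08] gap 0.0006
t 2.55 pump [  0.56 126.33] z 0.127 rot [ 3.1408e+00 -2.0000e-04  1.2811e+00] F [ 0.69  0.17 -0.08] gap 0.0006
pos [0.5182 0.0648 0.127 ] rot [ 3.1408e+00 -2.0000e-04  1.2811e+00] inc [ 0.017 -0.014  0.175] [ 0.009 -0.003 -0.014]
```

Request:
move_arm(increments=[0,0,0.08,0,0,0,1,0,0,0.11,0,0,0,1,0,0,0.13,0,0,0,1,0,0,0.14,0,0,0,1,0,0,0.14,0,0,0,1])

```text
time: 3.05
position: [0.5178, 0.0653, 0.1204]
tcp_rot: [-3.142, -0.0, 1.282]
contact_force: [0.1, -0.1, -0.2]
finger_gap: 0.0006
```

Request:
move_arm(increments=[0,0,0.015,0,0,0,1,0,0,0.03,0,0,0,1,0,0,0.03,0,0,0,1])

```text
time: 3.35
position: [0.5179, 0.0654, 0.1199]
tcp_rot: [3.141, -0.0, 1.282]
contact_force: [-4.4, 0.2, 18.5]
finger_gap: 0.0004
```

Request:
move_arm(increments=[0,0,-0.01,0,0,0,1,0,0,-0.01,0,0,0,1])

```text
time: 3.55
position: [0.5179, 0.0654, 0.12]
tcp_rot: [3.141, -0.0, 1.282]
contact_force: [-2.4, 0.6, 11.8]
finger_gap: 0.0005
```

```bash
python3 - <<'E'
from h import *
st(); inc(W(0,127,.12))
E
```

```text
t 3.55 pump [  0.13 126.84] z 0.12 rot [ 3.1411e+00 -1.0000e-04  1.2821e+00] F [-2.4   0.6  11.77] gap 0.0005
pos [0.5179 0.0654 0.12  ] rot [ 3.1411e+00 -1.0000e-04  1.2821e+00] inc [ 0.004 -0.003  0.001] [ 0.006 -0.001 -0.002]
```

Request:
move_arm(increments=[-0.05,0,-0.004,0,0,0,1,-0.15,0,-0.004,0,0,0,1,-0.25,0,-0.004,0,0,0,1,-0.35,0,-0.004,0,0,0,1,-0.45,0,-0.004,0,0,0,1,-0.55,0,-0.004,0,0,0,1,-0.6,0,-0.004,0,0,0,1,-0.6,0,-0.004,0,0,0,1])

```text
time: 4.35
position: [0.511, 0.0422, 0.1201]
tcp_rot: [3.141, -0.0, 1.282]
contact_force: [-2.2, -0.7, 8.6]
finger_gap: 0.0005
```

```bash
cat >> h.py <<'E'
def pv(f):
    t=cams.get_image('top');s=cams.get_image('side');k=8;o=[]
    for d in(t,s):
        a=rect(d,d['img'].astype(np.float32),-95,-50,-45,35,.122,k)
        if d is t: a=(a-50)*255/100
        x=cv2.cvtColor(np.clip(a,0,255).astype(np.uint8),cv2.COLOR_RGB2BGR)
        for y in range(-40,36,10): cv2.line(x,(int((35-y)*k),0),(int((35-y)*k),12 if y else 30),(0,0,255),2)
        for xx in range(-90,-50,10): cv2.line(x,(0,int((-50-xx)*k)),(12,int((-50-xx)*k)),(0,0,255),2)
        o.append(x[:300])
    cv2.imwrite('pics/'+f+'.png',np.vstack(o)); np.save('pics/'+f+'.npy',dict(t=t,s=s),allow_pickle=True)
E
python3 - <<'E'
from h import *
st(); pv('p1')
E
```

```text
t 4.35 pump [  0.11 102.66] z 0.1201 rot [ 3.1412e+00 -2.0000e-04  1.2819e+00] F [-2.19 -0.74  8.61] gap 0.0005
```

View pics/p1.png

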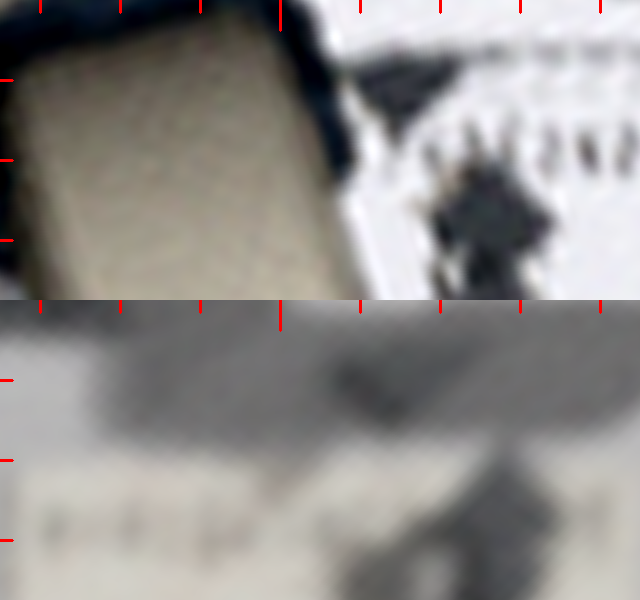

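Request:
move_arm(increments=[0,0,-0.1,0,0,0,1,0.3,0,-0.15,0,0,0,1,0.66,0,-0.15,0,0,0,1,0.66,0,-0.1,0,0,0,1,0.66,0,-0.04,0,0,0,1,0.66,0,-0.015,0,0,0,1,0.66,0,0,0,0,0,1,0.66,0,0,0,0,0,1])

```text
time: 5.25
position: [0.5183, 0.0677, 0.12]
tcp_rot: [-3.141, -0.0, 1.282]
contact_force: [-3.7, 2.8, 11.9]
finger_gap: 0.0005
```

```bash
python3 - <<'E'
from h import *
st()
E
```

```text
t 5.25 pump [ -0.17 129.17] z 0.12 rot [-3.1414e+00 -3.0000e-04  1.2817e+00] F [-3.75  2.76 11.9 ] gap 0.0005
```

Request:
move_arm(increments=[-0.05,0,-0.003,0,0,0,1,-0.15,0,-0.003,0,0,0,1,-0.25,0,-0.003,0,0,0,1,-0.35,0,-0.003,0,0,0,1,-0.45,0,-0.003,0,0,0,1,-0.55,0,-0.003,0,0,0,1,-0.63,0,-0.003,0,0,0,1,-0.68,0,-0.003,0,0,0,1,-0.68,0,-0.003,0,0,0,1])

```text
time: 6.15
position: [0.5104, 0.0412, 0.12]
tcp_rot: [-3.141, -0.0, 1.282]
contact_force: [-3.6, 0.4, 11.3]
finger_gap: 0.0004
```

```bash
python3 - <<'E'
from h import *
st(); pv('p2')
E
```

```text
t 6.15 pump [ -0.23 101.58] z 0.12 rot [-3.1412 -0.      1.2816] F [-3.57  0.37 11.33] gap 0.0004
```

View pics/p2.png

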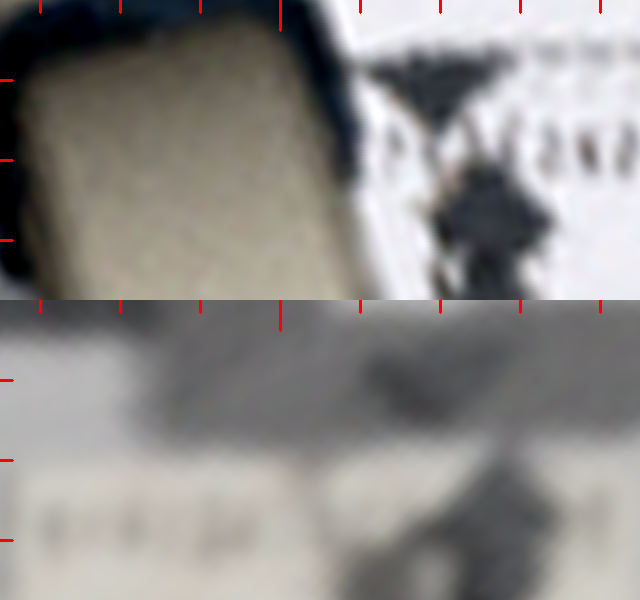

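```bash
python3 - <<'E'
from h import *
for n,(r,cc) in {'top':((290,322),(345,377)),'side':((240,272),(400,440))}.items():
    m=np.mean([cams.get_image(n)['img'].astype(np.float32) for _ in range(5)],0); np.save('pics/%savg2.npy'%n,m)
    a=m[r[0]:r[1],cc[0]:cc[1]]; x=cv2.resize(a,None,fx=18,fy=18,interpolation=cv2.INTER_LANCZOS4); lo,hi=(50,150) if n=='top' else (40,190)
    x=np.clip((x-lo)*255/(hi-lo),0,255).astype(np.uint8); 
    cv2.imwrite('pics/zz%s2.png'%n,cv2.cvtColor(x,cv2.COLOR_RGB2BGR))
E
```

```text
(no output)
```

View pics/zztop2.png

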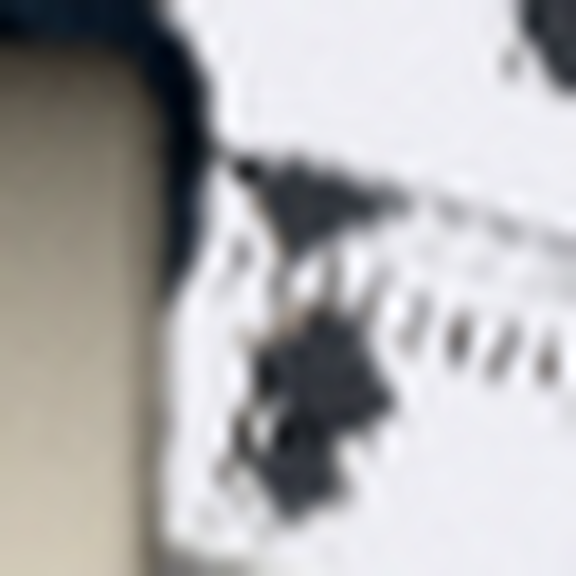

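View pics/zzside2.png

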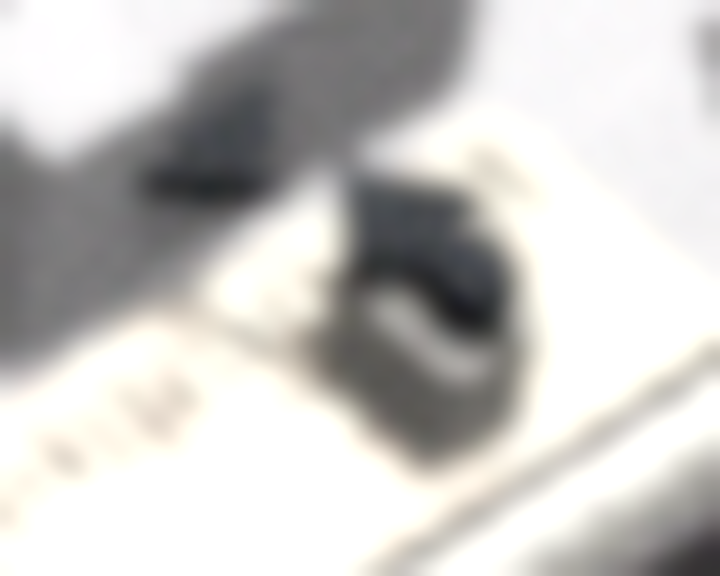

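```bash
cat >> h.py <<'E'
def zp(n,pts,off,k=18,z=.122):
    d=load(n+'0'); 
    for p in pts: print(n,p,np.round(P(onz(d,(p[0]+.5)/k-.5+off[0],(p[1]+.5)/k-.5+off[1],z)),2))
E
python3 - <<'E'
from h import *
zp('top',[(295,252),(240,165),(405,205),(325,298),(250,365),(390,400)],(345,290))
zp('side',[(270,190),(150,185),(265,95),(350,172),(350,275),(475,190)],(400,240))
E
```

```text
top (295, 252) [-65.74 -19.53]
top (240, 165) [-58.92 -11.33]
top (405, 205) [-57.51 -28.98]
top (325, 298) [-69.31 -23.95]
top (250, 365) [-78.36 -18.6 ]
top (390, 400) [-77.26 -33.57]
side (270, 190) [-65.81 -20.4 ]
side (150, 185) [-58.48 -11.67]
side (265, 95) [-56.68 -28.67]
side (350, 172) [-68.73 -28.16]
side (350, 275) [-78.13 -18.86]
side (475, 190) [-77.55 -36.09]
```

Request:
move_arm(increments=[0,0,-0.1,0,0,0,1,0.3,0.006,-0.15,0,0,0,1,0.68,0.006,-0.15,0,0,0,1,0.68,0.006,-0.1,0,0,0,1,0.68,0.006,-0.04,0,0,0,1,0.68,0.006,-0.015,0,0,0,1,0.68,0.006,-0.005,0,0,0,1,0.68,0.006,-0.005,0,0,0,1])

```text
time: 7.55
position: [0.5185, 0.0675, 0.1201]
tcp_rot: [-3.141, -0.0, 1.282]
contact_force: [-1.7, 1.1, 7.6]
finger_gap: 0.0007
```

Request:
move_arm(increments=[-0.05,0,-0.0,0,0,0,1,-0.15,0,-0.0,0,0,0,1,-0.25,0,-0.0,0,0,0,1,-0.35,0,-0.0,0,0,0,1,-0.45,0,-0.0,0,0,0,1,-0.55,0,-0.0,0,0,0,1,-0.63,0,-0.0,0,0,0,1,-0.68,0,-0.0,0,0,0,1,-0.68,0,-0.0,0,0,0,1])

```text
time: 8.45
position: [0.5105, 0.0411, 0.1201]
tcp_rot: [-3.141, 0.0, 1.281]
contact_force: [-3.5, 0.0, 7.1]
finger_gap: 0.0003
```

```bash
cat >> h.py <<'E'
def zz(tag,N=4):
  for n,(r,cc) in {'top':((290,322),(345,377)),'side':((240,272),(400,440))}.items():
    m=np.mean([cams.get_image(n)['img'].astype(np.float32) for _ in range(N)],0); np.save('pics/%savg%s.npy'%(n,tag),m)
    a=m[r[0]:r[1],cc[0]:cc[1]]; x=cv2.resize(a,None,fx=18,fy=18,interpolation=cv2.INTER_CUBIC); lo,hi=(50,150) if n=='top' else (30,180)
    cv2.imwrite('pics/zz%s%s.png'%(n,tag),cv2.cvtColor(np.clip((x-lo)*255/(hi-lo),0,255).astype(np.uint8),cv2.COLOR_RGB2BGR))
E
python3 - <<'E'
from h import *
st(); zz('3')
E
```

```text
t 8.45 pump [-4.0000e-02  1.0152e+02] z 0.1201 rot [-3.1411e+00  1.0000e-04  1.2815e+00] F [-3.5   0.04  7.09] gap 0.0003
```

View pics/zztop3.png

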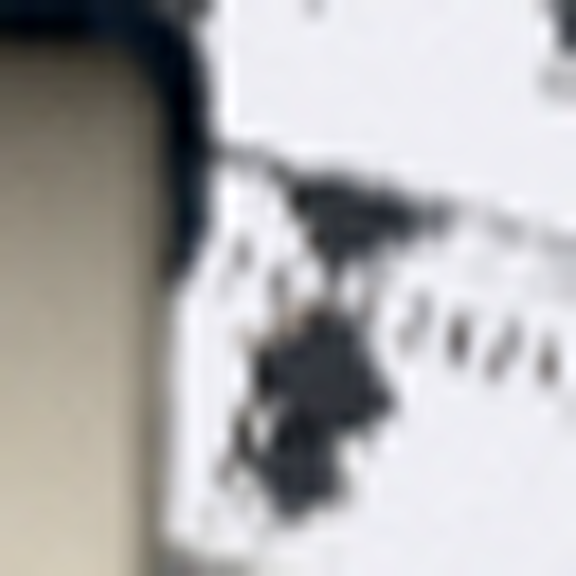

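View pics/zzside3.png

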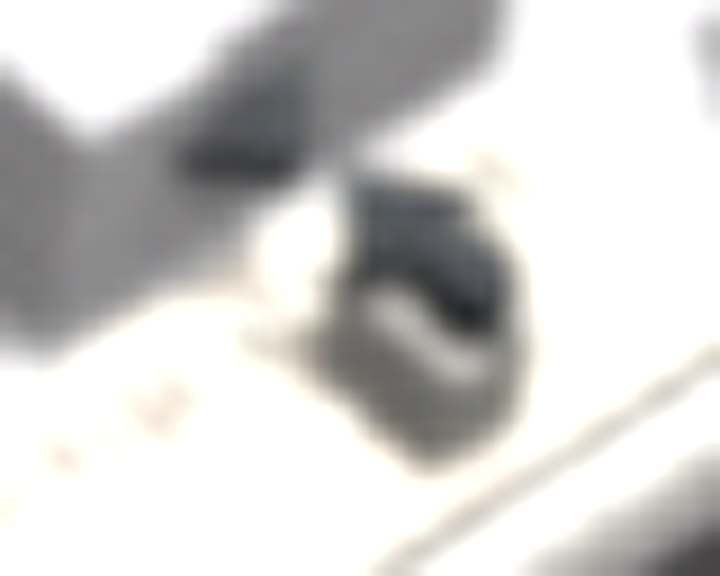

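```bash
python3 - <<'E'
from h import *
np.set_printoptions(linewidth=220)
s=np.load('pics/sideavg3.npy');t=np.load('pics/topavg3.npy')
print('side G rows 244-266 cols 408-430');print(s[244:267,408:431,1].astype(int))
print('side B-R');print((s[...,2]-s[...,0])[244:267,408:431].astype(int))
print('top G rows 298-320 cols 356-370');print(t[298:321,356:372,1].astype(int))
print('top B-R');print((t[...,2]-t[...,0])[298:321,356:372].astype(int))
E
```

```text
side G rows 244-266 cols 408-430
[[182 175 157 132 112 100  95  91  94 101 108 108 108 109 107 109 118 134 152 170 182 186 186]
 [163 146 128 110  97  87  84  86  89 100 105 106 107 109 113 124 143 165 179 185 187 185 186]
 [133 119 109  97  86  83  84  85  89  99 107 108 111 120 137 154 171 186 191 192 190 188 187]
 [114 107  98  86  81  81  81  84  87  99 106 114 129 146 164 181 191 194 193 194 195 193 189]
 [110  98  82  74  70  70  74  74  85 103 113 121 143 161 174 186 194 191 179 180 193 197 194]
 [109  97  82  72  71  70  69  73  95 123 126 119 126 139 152 165 176 179 173 169 180 193 197]
 [110 103  96  91  89  90  96 107 132 154 145 114  97 100 107 114 124 139 160 174 177 185 196]
 [108 106 102 100 103 112 130 151 169 177 159 116  87  84  85  84  88 103 140 173 189 191 196]
 [108 107 107 108 113 130 158 179 191 192 170 120  87  82  82  83  87 103 130 161 186 198 204]
 [107 108 112 119 125 142 172 190 196 195 170 119  83  80  78  81  84  91 104 131 169 194 204]
 [111 115 122 131 137 150 176 191 191 184 157 106  75  71  72  73  77  83  85 102 144 183 202]
 [123 130 136 145 151 
[... 5369 characters left out ...]
-3 -6 -2  0  2  0  2  2  2  2  1  2]
 [ 2  1 -2 -1 -4 -2  2  4  3  3  2  0  2  2 -1  2]
 [ 2  2 -1 -2  1  4  3  4  4  3  2  0  2  2  0  3]
 [ 2  2  2  1  4  4  4  4  3  4  3  2  2  2  2  2]
 [ 2  3  2  0  3  4  3  3  4  3  2  3  2  2  2  2]
 [ 2  2  0  0  2  3  3  3  2  3  3  3  2  2  2  2]
 [ 2  1 -2  0  1  3  2  4  4  2  3  3  2  2  3  2]
 [ 2  2  0  0  3  3  4  2  1  2  2  2  2  2  2  2]
 [ 2  0  0  2  4  3  4  2  0  2  2  3  2  2  3  2]
 [ 2  0  0  2  4  4  4  2  0  2  2  2  2  1  2  1]
 [ 2  1  0  0  4  5  4  2  1  2  2  2  2  2  2  2]
 [ 0  2  1  1  2  1  1  1  1  3  3  2  1  2  2  2]
 [ 0  1  2  1  1  1  0  1  2  2  3  2  2  2  2  2]
 [ 0  0  0  1  1  1  2  1  1  2  2  2  2  2  2  2]]
```

```bash
python3 - <<'E'
from h import *
d=load('side0')
for p in [(423.6,265.3),(417.2,259),(428.8,262)]: print(P(onz(d,*p,.101)))
d=load('top0')
# knob blob in top (dark blob lower)
for p in [(361.3,316.5)]: print('knob top',P(onz(d,*p,.125)))
d=load('side0')
for p in [(425.3,256.5)]: print('knob side',P(onz(d,*p,.125)))
E
```

```text
[-88.72180332 -23.74855441]
[-71.7778291  -25.06701649]
[-88.79732335 -36.32947154]
knob top [-88.5332231  -27.34303326]
knob side [-88.93179544 -22.50438524]
```

```bash
python3 - <<'E'
from h import *
d=load('top0')
for p in [(358.6,314,.113),(357.6,316,.113),(359.3,311,.113),(363.6,315,.113),(363.4,317,.113)]: print(p,P(onz(d,*p)))
print(proj(d,W(-80,-30.2,.113)),proj(d,W(-68,-30.2,.122)),proj(d,W(-68,-27,.122)))
s=load('side0')
for y in(-24.5,-27,-30): print(y,proj(s,W(-68.,y,.122)),proj(s,W(-66.,y,.122)))
# wide view of rectified top, brightened 100..150
m=np.load('pics/topavg3.npy'); a=m[285:330,340:400]
x=cv2.resize(a,None,fx=12,fy=12,interpolation=cv2.INTER_NEAREST); x=np.clip((x-100)*255/50,0,255)
cv2.imwrite('pics/bright3.png',cv2.cvtColor(x.astype(np.uint8),cv2.COLOR_RGB2BGR))
E
```

```text
(358.6, 314, 0.113) [-85.66653243 -21.72056843]
(357.6, 316, 0.113) [-89.82650107 -21.05654628]
(359.3, 311, 0.113) [-79.89098244 -21.27776876]
(363.6, 315, 0.113) [-84.5063203  -31.27727798]
(363.4, 317, 0.113) [-88.1938908  -32.04648771]
[363.77497899 312.53582804] [365.96764921 306.45753807] [364.34354042 305.92355642]
-24.5 [417.14437012 249.7786991 ] [416.32217111 249.08500942]
-27 [418.18741387 249.12998132] [417.36493953 248.43784372]
-30 [419.43591171 248.35348202] [418.61311148 247.66319995]
```

View pics/bright3.png

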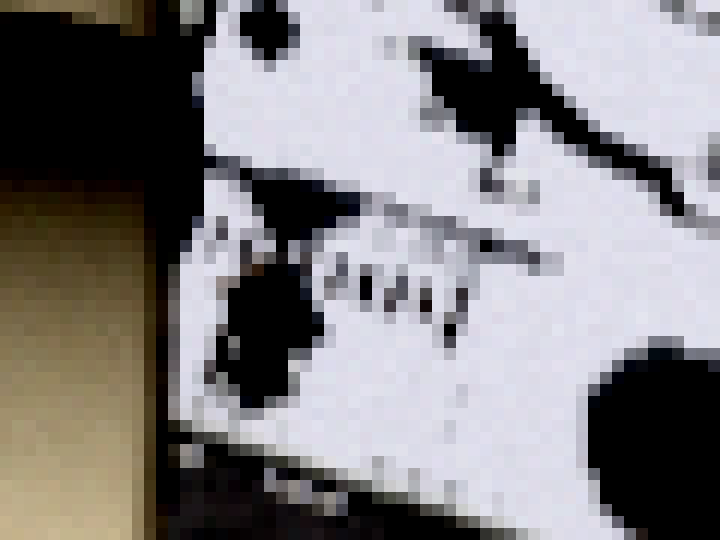

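Request:
move_arm(increments=[0,0,-0.1,0,0,0,1,0.3,0,-0.15,0,0,0,1,0.6,0,-0.15,0,0,0,1,0.6,0,-0.1,0,0,0,1,0.6,0,-0.04,0,0,0,1,0.6,0,-0.015,0,0,0,1,0.6,0,0,0,0,0,1,0.6,0,0,0,0,0,1])

```text
time: 9.65
position: [0.5175, 0.0645, 0.1201]
tcp_rot: [-3.141, -0.0, 1.282]
contact_force: [-2.2, 2.4, 7.1]
finger_gap: 0.0007
```

```bash
python3 - <<'E'
from h import *
st()
E
```

```text
t 9.65 pump [3.0000e-02 1.2588e+02] z 0.1201 rot [-3.1412e+00 -2.0000e-04  1.2817e+00] F [-2.19  2.43  7.07] gap 0.0007
```

Request:
move_arm(increments=[-0.05,0,0,0,0,0,1,-0.15,0,0,0,0,0,1,-0.25,0,0,0,0,0,1,-0.35,0,0,0,0,0,1,-0.36,0,0,0,0,0,1,-0.36,0,0,0,0,0,1])

```text
time: 10.25
position: [0.5133, 0.0503, 0.1201]
tcp_rot: [-3.141, 0.0, 1.282]
contact_force: [-3.1, 0.0, 8.0]
finger_gap: 0.0001
```

```bash
python3 - <<'E'
from h import *
st()
E
```

```text
t 10.25 pump [-3.0000e-02  1.1112e+02] z 0.1201 rot [-3.1411e+00  2.0000e-04  1.2815e+00] F [-3.06  0.03  8.03] gap 0.0001
```

Request:
move_arm(increments=[0,0,-0.2,0,0,0,1,0,0,-1,0,0,0,1,1.0,1.0,-2,0,0,0,1,2.0,2.0,-2,0,0,0,1,2.0,2.0,-2,0,0,0,1])

```text
time: 10.75
position: [0.6166, 0.106, 0.2021]
tcp_rot: [3.138, -0.002, 1.282]
contact_force: [-0.3, 0.1, -0.4]
finger_gap: 0.0004
```

```bash
python3 - <<'E'
from h import *
st(); zz('4'); pv('p4')
E
```

```text
t 10.75 pump [ 83.2 193.9] z 0.2021 rot [ 3.1376e+00 -1.8000e-03  1.2822e+00] F [-0.32  0.07 -0.36] gap 0.0004
```

View pics/zztop4.png

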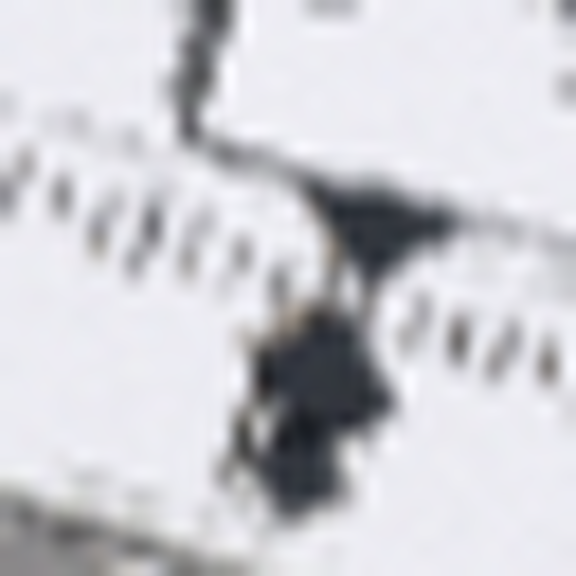

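View pics/zzside4.png

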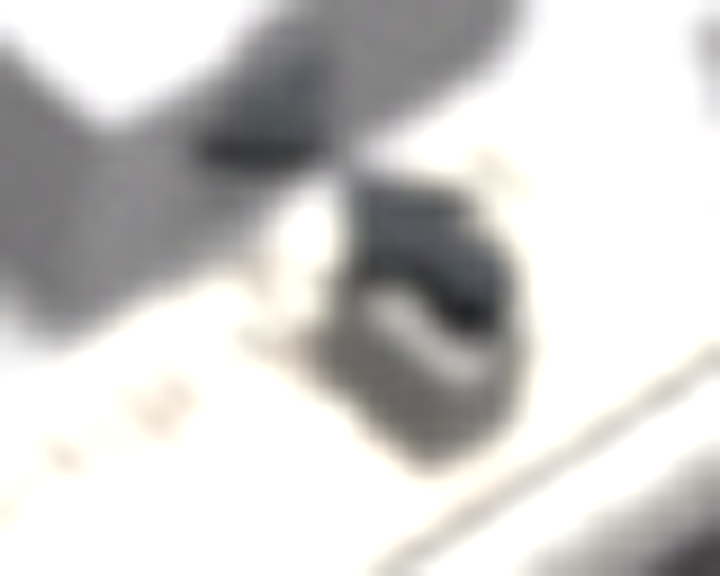

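```bash
python3 - <<'E'
from h import *
np.set_printoptions(linewidth=220)
s=np.load('pics/sideavg4.npy');t=np.load('pics/topavg4.npy')
print('side G rows 243-256 cols 408-430');print(s[243:257,408:431,1].astype(int))
print('top G rows 298-314 cols 356-371');print(t[298:314,356:373,1].astype(int))
print('top B-R');print((t[...,2]-t[...,0])[298:314,356:373].astype(int))
E
```

```text
side G rows 243-256 cols 408-430
[[186 185 179 167 146 119 103  98  92  91  97 106 108 107 107 105 106 111 123 146 169 182 183]
 [181 173 157 136 117 101  94  90  84  88  96 104 106 107 107 111 116 133 150 167 179 184 185]
 [161 144 127 113  99  88  85  85  83  89  97 105 107 107 113 123 141 163 177 183 184 184 185]
 [131 119 109 100  89  82  80  80  82  87  97 105 110 117 134 152 169 184 190 191 188 186 185]
 [112 107  98  83  75  74  73  76  77  82  97 112 128 144 162 179 189 192 192 193 193 190 188]
 [112 108  95  75  64  64  64  66  69  83 100 118 141 160 173 185 192 189 178 178 191 195 192]
 [112 108 100  89  82  78  77  82  93 111 118 115 124 138 151 163 174 178 171 170 179 191 195]
 [110 109 106  99  96  98 102 114 136 152 144 112  95  98 106 113 122 138 159 173 177 183 195]
 [110 107 105 101 100 106 119 143 167 178 157 113  86  83  84  84  86 103 137 171 188 189 194]
 [109 107 106 108 112 120 137 165 186 190 169 119  86  82  82  82  85 102 129 160 184 197 201]
 [110 108 112 117 123 132 151 174 192 194 168 118  84  78  79  81  82  89 103 129 167 193 202]
 [112 114 119 131 139 
[... 1605 characters left out ...]
 2  2  3  2  2  2 -1  4  5  5  4  4  4  3  3  2  2]
 [ 2  2  2  2  2  1  0  1  4  4  4  4  4  5  4  3  2]
 [ 2  2  1  2  2  2  2 -4  4  4  5  5  4  3  3  2  2]
 [ 2  2  1  3  2  2  1 -4  3  4  5  3  3  3  2  2  1]
 [ 2  2  2  2  1  2  2  0  2  3  2  3  2  3  3  2  2]
 [ 2  2  3  2  0 -1  0  0  2  0  2  2  2  2  2  2  2]
 [ 2  2  2  2 -3 -7 -2  0  2  0  3  2  2  2  0  2  2]
 [ 2  2 -1 -1 -4 -2  3  4  3  2  2  0  2  2 -1  3  2]
 [ 3  2 -1 -1  1  4  5  5  4  3  2  1  2  2  0  2  0]
 [ 3  2  2  1  4  5  4  4  5  3  3  2  3  2  2  2  0]
 [ 2  2  2 -1  4  5  4  4  3  3  3  2  2  2  2  2  2]
 [ 3  2  0  0  3  4  3  4  3  4  4  2  2  2  2  2  2]
 [ 2  2 -2  0  1  3  3  4  4  3  3  3  2  2  2  2  2]]
```

```bash
python3 - <<'E'
from h import *
st(); inc(W(110,136,.134)); print(W(110,136,.134))
E
```

```text
t 11.25 pump [ 79.89 191.04] z 0.2001 rot [-3.1413e+00  1.0000e-04  1.2816e+00] F [-0.27 -0.44 -0.56] gap 0.0006
pos [0.6126 0.1042 0.2001] rot [-3.1413e+00  1.0000e-04  1.2816e+00] inc [-1.375  0.754  1.652] [-0.003  0.002 -0.008]
[0.62584787 0.04288276 0.134     ]
```

Request:
move_arm(increments=[-0.7,0.37,0,0,0,0,1,-1.37,0.75,0,0,0,0,1,-1.37,0.75,0.5,0,0,0,1,-1.37,0.75,1.1,0,0,0,1,-1.37,0.75,1.5,0,0,0,1,-1.37,0.75,1.65,0,0,0,1,-1.37,0.75,1.65,0,0,0,1])

```text
time: 11.95
position: [0.6259, 0.0434, 0.1336]
tcp_rot: [-3.14, 0.0, 1.282]
contact_force: [0.7, 0.7, 0.3]
finger_gap: 0.0002
```

```bash
python3 - <<'E'
from h import *
st()
s=snap('side','side5'); t=snap('top','top5')
a=s['img'][170:310,270:430]; cv2.imwrite('pics/s5z.png',cv2.cvtColor(cv2.resize(a,None,fx=4,fy=4,interpolation=cv2.INTER_CUBIC),cv2.COLOR_RGB2BGR))
E
```

```text
t 11.95 pump [109.85 136.51] z 0.1336 rot [-3.1404e+00  3.0000e-04  1.2819e+00] F [0.7  0.72 0.3 ] gap 0.0002
```

View pics/s5z.png

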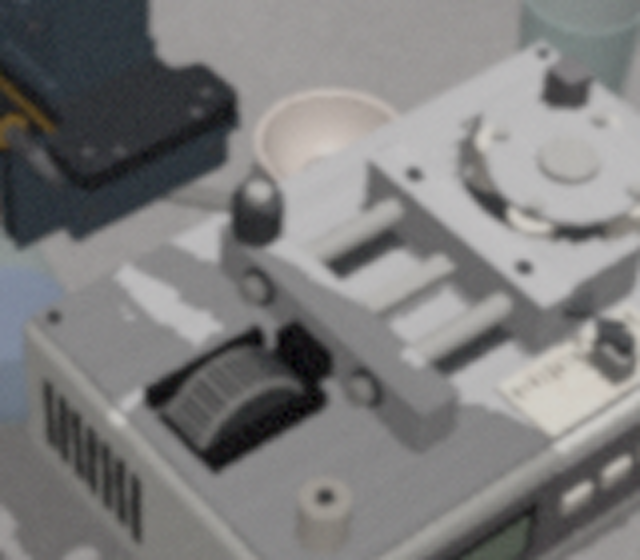

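Request:
move_arm(increments=[-0.1,0,0,0,0,0,1,-0.2,0,0,0,0,0,1,-0.3,0,0,0,0,0,1,-0.4,0,0,0,0,0,1,-0.5,0,0,0,0,0,1,-0.6,0,0,0,0,0,1,-0.7,0,0,0,0,0,1,-0.8,0,0,0,0,0,1,-0.9,0,0,0,0,0,1,-1.0,0,0,0,0,0,1,-1.1,0,0,0,0,0,1,-1.2,0,0,0,0,0,1])

```text
time: 13.25
position: [0.6123, -0.0028, 0.1339]
tcp_rot: [-3.141, 0.0, 1.282]
contact_force: [1.8, 0.6, -0.4]
finger_gap: 0.0003
```

Request:
move_arm(increments=[-0.1,0,0,0,0,0,1,-0.2,0,0,0,0,0,1,-0.3,0,0,0,0,0,1,-0.4,0,0,0,0,0,1,-0.45,0,0,0,0,0,1,-0.48,0,0,0,0,0,1,-0.48,0,0,0,0,0,1])

```text
time: 13.95
position: [0.607, -0.021, 0.1339]
tcp_rot: [-3.141, 0.0, 1.282]
contact_force: [0.4, 0.2, -0.0]
finger_gap: 0.0005
```

```bash
python3 - <<'E'
from h import *
st()
E
```

```text
t 13.95 pump [110.11  69.39] z 0.1339 rot [-3.1413e+00  1.0000e-04  1.2820e+00] F [ 0.39  0.19 -0.02] gap 0.0005
```

Approach the stop in fine steps.

Request:
move_arm(increments=[-0.04,0,0,0,0,0,1,-0.08,0,0,0,0,0,1,-0.12,0,0,0,0,0,1,-0.15,0,0,0,0,0,1,-0.17,0,0,0,0,0,1,-0.17,0,0,0,0,0,1])

```text
time: 14.55
position: [0.6053, -0.0275, 0.134]
tcp_rot: [3.142, 0.0, 1.282]
contact_force: [0.6, 0.7, -0.5]
finger_gap: 0.0004
```

```bash
python3 - <<'E'
from h import *
st()
E
```

```text
t 14.55 pump [110.29  62.64] z 0.134 rot [3.1415 0.     1.2819] F [ 0.55  0.66 -0.49] gap 0.0004
```

Request:
move_arm(increments=[-0.02,0,0,0,0,0,1,-0.04,0,0,0,0,0,1,-0.06,0,0,0,0,0,1,-0.06,0,0,0,0,0,1])

```text
time: 14.95
position: [0.6045, -0.0298, 0.134]
tcp_rot: [-3.142, -0.0, 1.282]
contact_force: [0.1, 1.6, -0.1]
finger_gap: 0.001
```

```bash
python3 - <<'E'
from h import *
st()
t=snap('top','top6'); a=t['img'][180:350,255:465]; cv2.imwrite('pics/t6z.png',cv2.cvtColor(cv2.resize(a,None,fx=3.5,fy=3.5,interpolation=cv2.INTER_CUBIC),cv2.COLOR_RGB2BGR))
s=snap('side','side6'); a=s['img'][150:290,270:430]; cv2.imwrite('pics/s6z.png',cv2.cvtColor(cv2.resize(a,None,fx=4,fy=4,interpolation=cv2.INTER_CUBIC),cv2.COLOR_RGB2BGR))
E
```

```text
t 14.95 pump [110.25  60.27] z 0.134 rot [-3.1416 -0.      1.282 ] F [ 0.13  1.65 -0.07] gap 0.001
```

View pics/s6z.png

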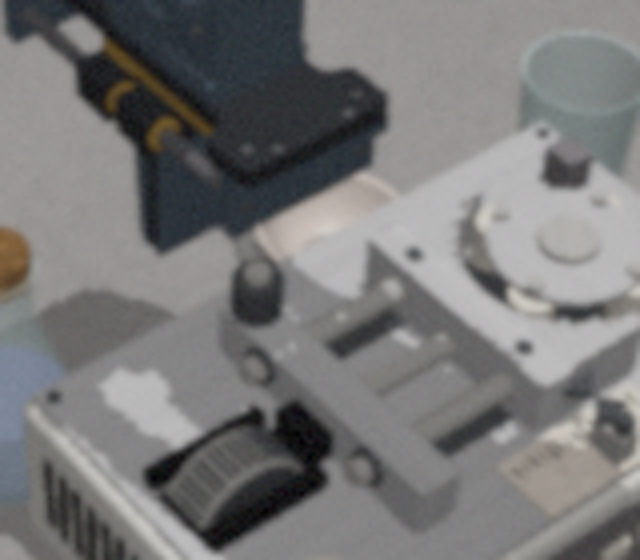

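Request:
move_arm(increments=[-0.02,0,0,0,0,0,1,-0.04,0,0,0,0,0,1,-0.04,0,0,0,0,0,1])

```text
time: 15.35
position: [0.6042, -0.0306, 0.134]
tcp_rot: [-3.141, -0.001, 1.282]
contact_force: [0.8, 7.2, 0.4]
finger_gap: 0.0005
```

```bash
python3 - <<'E'
from h import *
st()
E
```

```text
t 15.35 pump [110.13  59.43] z 0.134 rot [-3.1414e+00 -1.2000e-03  1.2819e+00] F [0.76 7.23 0.36] gap 0.0005
```

Request:
move_arm(increments=[-0.012,0,0,0,0,0,1,-0.012,0,0,0,0,0,1])

```text
time: 15.55
position: [0.6041, -0.0307, 0.134]
tcp_rot: [-3.141, -0.002, 1.282]
contact_force: [2.6, 10.8, 1.2]
finger_gap: 0.0004
```

Request:
move_arm(increments=[0.1,0,0,0,0,0,1,0.3,0,0,0,0,0,1,0.7,0.1,-0.3,0,0,0,1,1.2,0.5,-1.2,0,0,0,1,2.0,0.9,-2.2,0,0,0,1,3.0,1.2,-3.0,0,0,0,1,4.0,1.5,-4.0,0,0,0,1,4.0,1.5,-4.0,0,0,0,1,4.0,1.5,-4.0,0,0,0,1])

```text
time: 16.45
position: [0.7082, 0.1064, 0.2955]
tcp_rot: [3.139, -0.001, 1.284]
contact_force: [-0.2, -0.4, -1.0]
finger_gap: 0.0006
```

```bash
python3 - <<'E'
from h import *
st(); zz('7',6)
t=snap('top','top7'); a=t['img'][180:350,255:465]; cv2.imwrite('pics/t7z.png',cv2.cvtColor(cv2.resize(a,None,fx=3.5,fy=3.5,interpolation=cv2.INTER_CUBIC),cv2.COLOR_RGB2BGR))
s=snap('side','side7'); a=s['img'][170:355,270:490]; cv2.imwrite('pics/s7z.png',cv2.cvtColor(cv2.resize(a,None,fx=3.2,fy=3.2,interpolation=cv2.INTER_CUBIC),cv2.COLOR_RGB2BGR))
st()
E
```

```text
t 16.45 pump [170.91 220.38] z 0.2955 rot [ 3.1386e+00 -1.0000e-03  1.2839e+00] F [-0.17 -0.43 -0.95] gap 0.0006
t 17.15 pump [170.3  218.17] z 0.294 rot [-3.1416 -0.      1.2819] F [-0.48  0.5  -0.19] gap 0.0003
```

View pics/t7z.png

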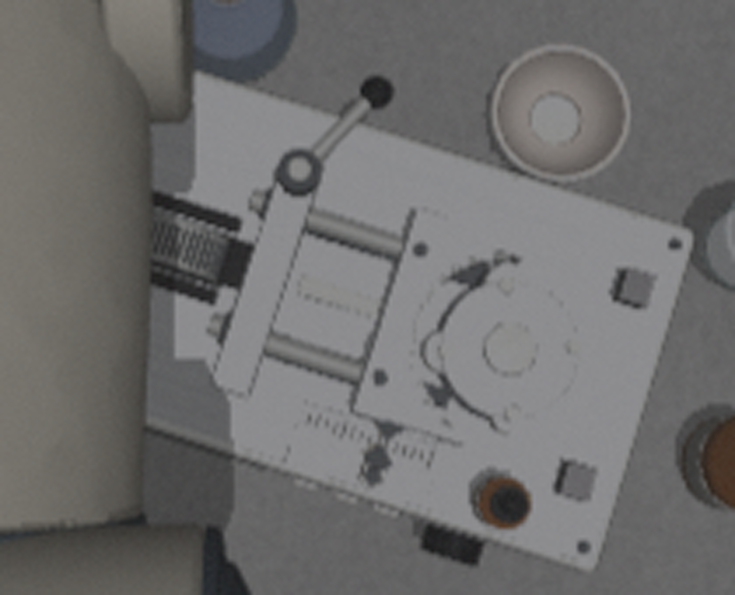

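View pics/s7z.png

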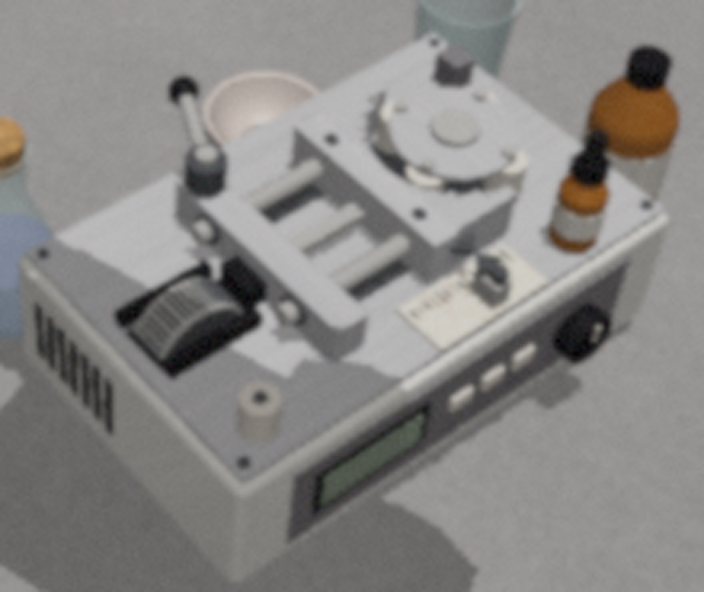

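View pics/zztop7.png

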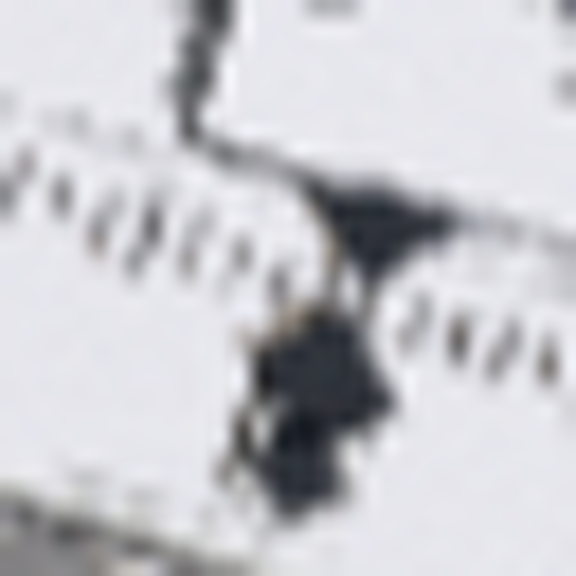

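View pics/zzside7.png

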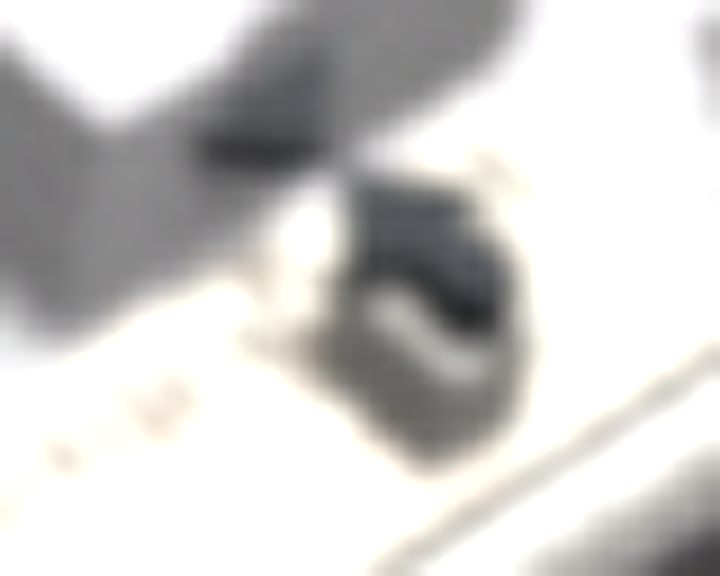

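```bash
python3 - <<'E'
from h import *
T=lambda a:((a[0]+.5)/3.5-.5+255,(a[1]+.5)/3.5-.5+180); S=lambda a:((a[0]+.5)/3.2-.5+270,(a[1]+.5)/3.2-.5+170)
for d,F,p in((load('top7'),T,(376,91)),(load('side7'),S,(184,90))):
    b=P(onz(d,*F(p),.144)); v=b-[53.7,61]; print('ball',b,np.linalg.norm(v),np.degrees(np.arctan2(v[1],v[0])))
for n,(r,cc) in {'top':((285,325),(340,390)),'side':((240,272),(400,440))}.items():
    a=load(n+'6')['img'][r[0]:r[1],cc[0]:cc[1]].astype(np.float32);k=15 if n=='top' else 18
    x=cv2.resize(a,None,fx=k,fy=k,interpolation=cv2.INTER_CUBIC); print(n,a.min(),a.max())
    cv2.imwrite('pics/sh%s6.png'%n,cv2.cvtColor(np.clip((x-30)*1.9,0,255).astype(np.uint8),cv2.COLOR_RGB2BGR))
E
```

```text
ball [109.21638377  34.79603791] 61.38987291692966 -25.2675037392245
ball [109.41077524  33.45185571] 62.14974442181408 -26.311706281337543
top 75.0 142.0
side 53.0 209.0
```

View pics/shtop6.png

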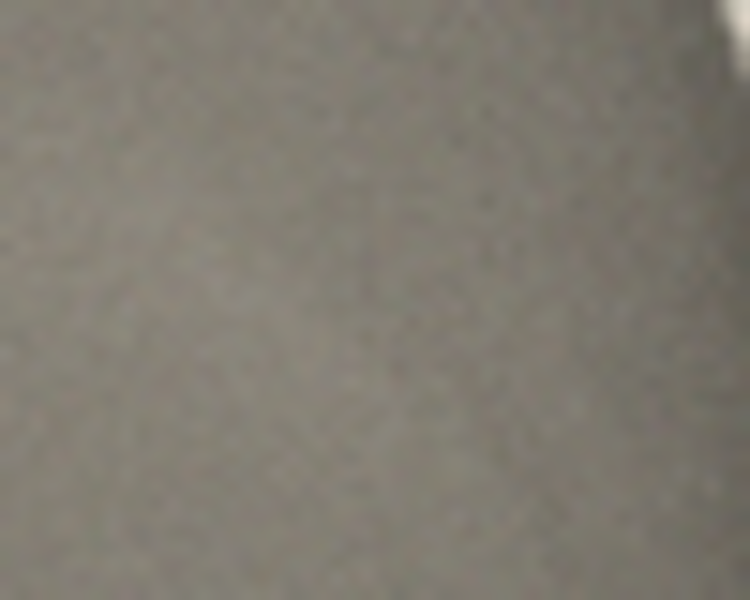

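View pics/shside6.png

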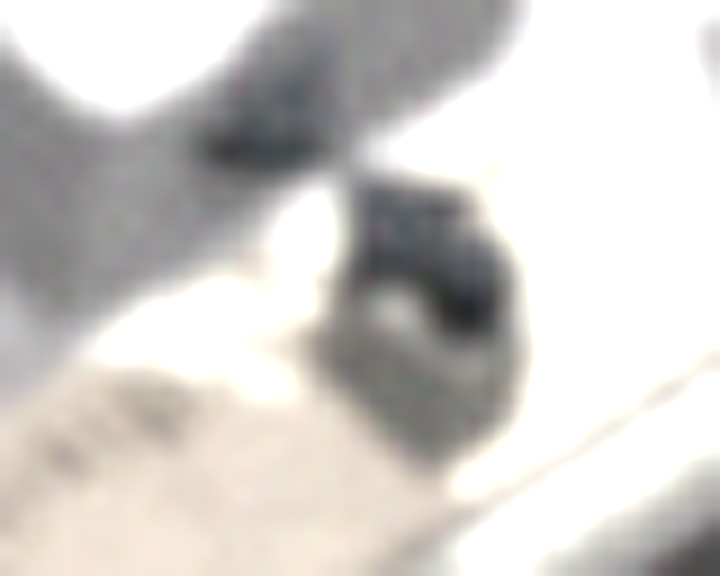

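Request:
move_arm(increments=[-1,0.3,0,0,0,0,1,-2,0.6,0,0,0,0,1,-3,0.9,0,0,0,0,1,-3.1,0.9,0,0,0,0,1,-3.1,0.9,0,0,0,0,1])

```text
time: 17.65
position: [0.7061, -0.0257, 0.294]
tcp_rot: [-3.142, -0.0, 1.28]
contact_force: [-0.4, 0.7, 0.2]
finger_gap: 0.0002
```

```bash
python3 - <<'E'
from h import *
st()
t=snap('top','top8'); a=t['img'][180:350,255:465]; cv2.imwrite('pics/t8z.png',cv2.cvtColor(cv2.resize(a,None,fx=3.5,fy=3.5,interpolation=cv2.INTER_CUBIC),cv2.COLOR_RGB2BGR))
E
```

```text
t 17.65 pump [206.49  93.12] z 0.294 rot [-3.1415e+00 -1.0000e-04  1.2800e+00] F [-0.36  0.73  0.18] gap 0.0002
```

View pics/t8z.png

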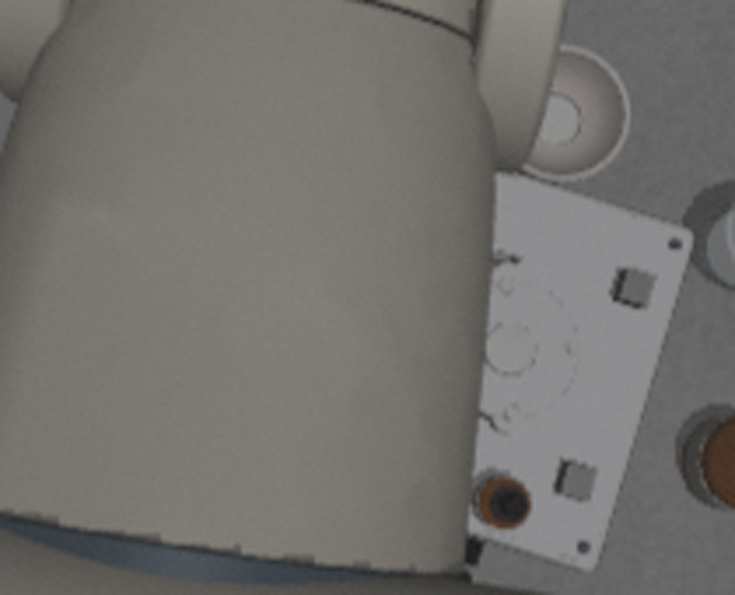

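Request:
move_arm(increments=[-15,-5.66,0,0,0,0,1,-15,-5.66,0,0,0,0,1,-15,-5.66,0,0,0,0,1,-15,-5.66,0,0,0,0,1,-15,-5.66,0,0,0,0,1,-15,-5.66,0,0,0,0,1,-15,-5.66,0,0,0,0,1,-15,-5.66,0,0,0,0,1,-15,-5.66,0,0,0,0,1,-15,-5.66,0,0,0,0,1,-15,-5.66,0,0,0,0,1,-15,-5.66,0,0,0,0,1])

```text
time: 18.9
position: [0.3432, -0.5029, 0.2943]
tcp_rot: [3.141, 0.0, 1.284]
contact_force: [1.4, -0.9, -0.4]
finger_gap: 0.0002
```

```bash
python3 - <<'E'
from h import *
st(); print(bot.observe()['position'])
t=snap('top','top9'); a=t['img'][180:350,255:465]; cv2.imwrite('pics/t9z.png',cv2.cvtColor(cv2.resize(a,None,fx=3.5,fy=3.5,interpolation=cv2.INTER_CUBIC),cv2.COLOR_RGB2BGR))
E
```

```text
t 18.9 pump [  -5.72 -467.66] z 0.2943 rot [3.1410e+00 1.0000e-04 1.2838e+00] F [ 1.38 -0.91 -0.4 ] gap 0.0002
[ 0.34316418 -0.50290432  0.29427422]
```

View pics/t9z.png

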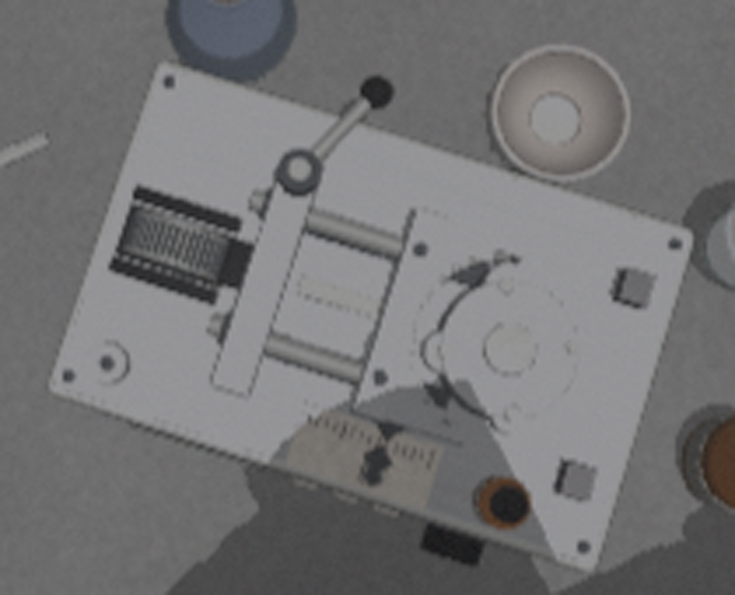

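Lucky: the arm's shadow now covers the scale and both pointers, so the view is not saturated. I'll zoom in here.

```bash
python3 - <<'E'
from h import *
np.set_printoptions(linewidth=220)
st()
for n in('top','side'):
    m=np.mean([cams.get_image(n)['img'].astype(np.float32) for _ in range(8)],0); np.save('pics/%savg9.npy'%n,m)
    r,cc=((290,322),(345,377)) if n=='top' else ((240,272),(400,440))
    a=m[r[0]:r[1],cc[0]:cc[1]]; x=cv2.resize(a,None,fx=18,fy=18,interpolation=cv2.INTER_CUBIC); lo,hi=a.min(),np.percentile(a,97)
    cv2.imwrite('pics/zz%s9.png'%n,cv2.cvtColor(np.clip((x-lo)*255/(hi-lo),0,255).astype(np.uint8),cv2.COLOR_RGB2BGR))
    print(m[298:320,354:374,1].astype(int) if n=='top' else m[243:258,408:431,1].astype(int))
st()
E
```

```text
t 18.95 pump [  -8.37 -474.25] z 0.2939 rot [-3.1410e+00  2.8000e-03  1.2802e+00] F [-7.8  -5.08 -1.36] gap 0.0006
[[106  94  88  87  86  90  97 106 107 107 105 103 103 103 104 104 103 104 103 103]
 [113 112 106 100  90  88  87  84  89  97 101  97  98 103 103 104 103 103 103 102]
 [107 116 113 109 108 107 102  85  72  72  76  73  76  87  97 100 103 104 103 102]
 [108 113 104 110 112 112 112 109  92  52  52  53  53  61  74  77  87  96  99 103]
 [111 100  96 110 112 112 113 114 109  69  53  52  52  52  52  57  74  85  92  93]
 [109  93 106 110  98 114 114 116 115  97  52  52  52  57  72  76  94  92  98  95]
 [107  97 115 112  92 113 105 107 114 100  67  52  56  77 103 106 112 108 107 103]
 [110 109 114 106 109 109  88 108 109  86  96  61  83 106 116 118 117 114 113 110]
 [113 114 113 108 115 109  91 112 101  90 103  86 108 113 101 117 115 114 116 116]
 [115 113 113 114 114 111 105 108  76  75  79  91 116 112  92 114 103 106 115 108]
 [115 114 114 115 113 109  94  82  55  52  58  88 114 102  97 109  87 107 112  91]
 [114 114 116 117 110  82  63  52  51  51  54  80 114 104 107 109  80 11
[... 1666 characters left out ...]
1  56  65  94 119 131 132 136]
 [100  99 102 102 106 114 120 127 134 133 114  77  55  51  52  50  53  63  86 108 127 137 142]
 [ 99 100 105 112 118 125 130 133 137 135 116  78  54  52  51  51  51  56  66  83 112 134 142]
 [102 105 113 121 128 132 136 135 132 127 107  74  54  54  51  50  49  49  52  64  93 124 141]
 [110 116 123 132 137 139 137 135 128 115  95  74  67  68  64  54  46  49  51  55  82 119 141]
 [119 128 133 139 142 141 134 131 131 120  99  85  88  95  90  72  51  46  47  54  82 118 139]
 [132 136 139 139 138 134 128 127 127 116  96  89  93 101 103  87  62  46  45  56  85 115 136]]
t 19.75 pump [  -5.67 -466.98] z 0.294 rot [3.1415 0.     1.2821] F [-0.47  0.54 -0.67] gap 0.0008
```

View pics/zztop9.png

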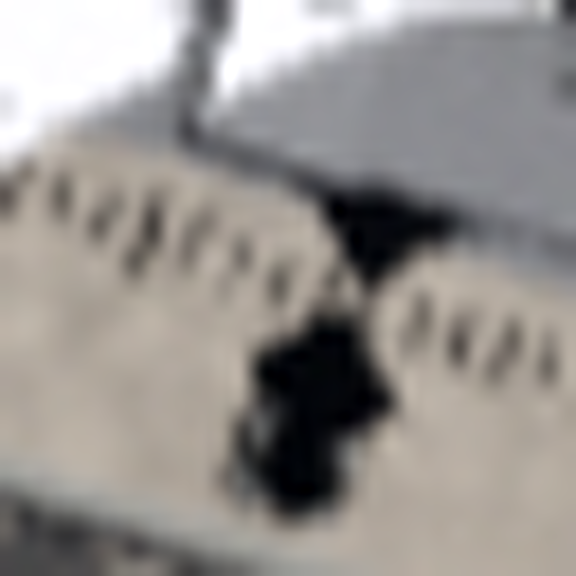

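View pics/zzside9.png

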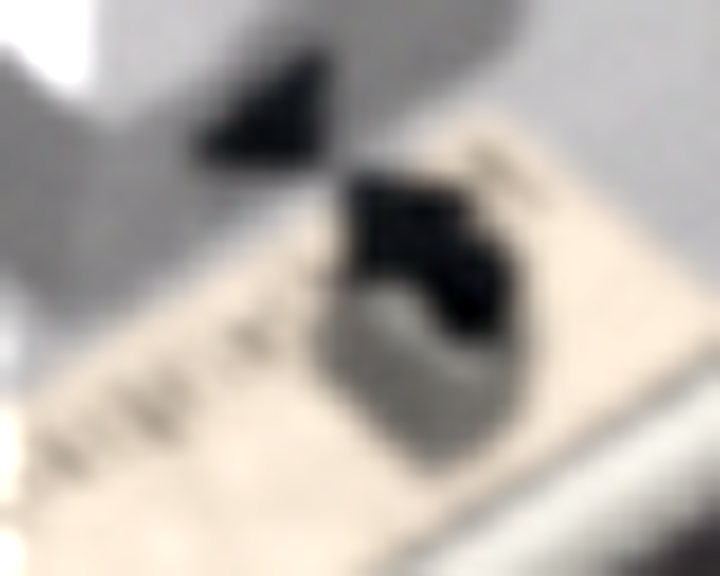

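```bash
python3 - <<'E'
from h import *
for n in('top','side'):
    d=load(n+'0'); b=proj(d,W(-67,-27,.122))
    print(n,b,'x',proj(d,W(-66,-27,.122))-b,'-y',proj(d,W(-67,-28,.122))-b,'z',proj(d,W(-67,-27,.123))-b)
E
```

```text
top [364.50383627 305.41397608] x [ 0.16025664 -0.50945566] -y [0.50741471 0.16679642] z [ 0.0304811  -0.00165229]
side [417.77593656 248.78371043] x [-0.41099703 -0.34586671] -y [ 0.41649321 -0.25876059] z [ 0.08303954 -0.39028737]
```

```bash
python3 - <<'E'
from h import *
a=load('top0')['img'].astype(int); b=load('top9')['img'].astype(int)
# did rider / roller / dropper stay? compare dark-knob centroid and roller hole centroid
for n,(r0,r1,c0,c1) in dict(roller=(272,294,276,298),dropper=(312,334,385,412),rider=(311,320,356,366)).items():
    o=[]
    for im in(a,b):
        g=im[r0:r1,c0:c1].mean(2); w=(g<np.percentile(g,15)); o.append(np.argwhere(w).mean(0).round(2)+[r0,c0])
    print(n,o)
st(); print(bot.sign_off())
E
```

```text
roller [array([283.89, 286.19]), array([283.63, 286.41])]
dropper [array([324.08, 399.26]), array([324.24, 399.08])]
rider [array([312.79, 362.07]), array([313.29, 362.  ])]
t 19.75 pump [  -5.67 -466.98] z 0.294 rot [3.1415 0.     1.2821] F [-0.47  0.54 -0.67] gap 0.0008
the job is handed in; nothing more can be done
None
```

I set the track to the gauge mark, pushed the lock lever to its stop, took the hand clear and handed the job in at 19.75 s. The setting is close to the mark, but I could only confirm it to about ±0.7 mm.

**What I did**
- **Wheel:** I pressed on it with the shut fingertip, mostly at 7–12 N, in four strokes towards the rotor. The first touch briefly reached 18.5 N. That is above the light range but well under the 50 N limit. The track moved about 15.5 mm.
- **Lock lever:** I pushed it clockwise until it met the stop, where the force rose from under 2 N to about 11 N.

**Last checks**
- **Lock:** both cameras put the lever at about 25–26 degrees towards −y, which is the locked position.
- **Setting:** it did not change visibly when the lever was locked.
    - The two cameras disagree slightly. The top view puts the track pointer about 0.7 mm past the mark, and the side view about 0.4 mm short of it.
    - I took this as level within the resolution of about 2 mm per pixel, and did not unlock the lever to correct it.
- **Other objects:** the roller, dropper and rider stand within about half a pixel of where they started. I did not measure the dish, beaker, flask, reagent bottle or spatula again. I kept clear of all of them, and those in the last pictures look undisturbed.
- **Robot:** it touched nothing at the end.

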